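Clamp a sample can with the removable crank

ROBOT

A 6-joint arm with a two-finger parallel gripper is mounted at the origin on a cart in front of the work surface, level with it; the furniture and walls round the work are solid. World frame = base frame: x ahead of the robot, y to its left, z up, the work surface at z = 0. Lengths are in m, angles in rad, forces in N, time in s.
With the tool pointing down it reaches from about 0.3 to 0.95 m from the base axis. Payload 3.1 kg.
Tool frame: the origin (TCP) lies between the finger pads; the fingertips stand 25 mm ahead of it and the grasp point (between the pads) lies 6 mm ahead of it; x points along the fingers, y is the direction in which the jaws open and shut, and the axes are right-handed (so a half turn about x gives the same grasp; the last joint's range is limited). The gripper opens to 85 mm and grips with 20 to 120 N. Pads are 22 mm wide; open, the fingers measure 114 mm over their backs; the gripper's body (76 mm by 85 mm) begins 54 mm behind the grasp point. The pads swing forward as they close: fully open they stand 13 mm farther back than shut.
Start: joints at [-1.219, 0.308, 1.634, -0, 1.2, -0.07], TCP at [0.256, -0.57, 0.256] pointing down, gripper open.
Joint ranges: [-3.06, 3.06], [-0.79, 1.96], [0.05, 2.63], [-1.19, 4.34], [0.05, 2.64], [-2.94, 2.94]. Speed limits (rad/s): [2.79, 2.79, 3.14, 3.14, 3.14, 3.14].

INTERFACE

Orientations are given as a 3x3 rotation matrix whose columns are the frame's x, y, z axes.
In Python, from cell import r gives the robot as it stands.
- The arm moves only by the tool arm_command, never from a script. Its argument "commands" is a list of rows, each an object of numbers: "jaw": the opening, from 0 (shut) to 1 (fully open); "dx", "dy", "dz": the shift along the tool's x, y, z as a fraction of full scale; "rx", "ry", "rz": the turn, a rotation vector about the tool's x, y, z as a fraction of full scale. In form: [{"jaw": .., "dx": .., "dy": .., "dz": .., "rx": .., "ry": .., "rz": ..}, ...]. A call has 1 to 12 rows; each row is the pose to reach, as a shift and turn from the pose commanded when the call began, along the tool's axes at that moment; what a row does not reach only later rows make up. Full scale, the value 1, is 30 cm for a shift and pi/2 rad for a turn. A row lasts 1/10 s, in which the tool goes at most 50 mm and 8.59 degrees, less where a joint would pass 70% of its speed; a pose out of reach is approached as far as the arm can. A call with a number of a shift or a turn outside -1 to 1 is refused whole. A call with a gripper value outside its range is refused whole. The fingers move at their own pace and stop on an object; "squeeze" is the grip in N (left out, the last holds). Time passes only in rows, so rows that repeat a pose let the fingers close. It gives the time, the measured TCP pose, the force and the opening at its end, in the units of the state.
- r.get_state(): the state, without advancing time (a new reading comes with each control period).
- r.read_camera(name): name is "side" or "top" or "wrist"; returns a dict with "frame" (480x640x3 uint8, red, green, blue), "z_map" (480x640 float32, m along the optical axis (not along the pixel's ray), 0 where there is no reading), "fovy" (degrees; the focal length in pixels is half the picture's height over the tangent of half this angle, whatever the lens; pixels are square), "cx", "cy" (the principal point, pixels), "R" (3x3) and "t" (3): a world point X has camera coordinates R X + t; the wrist camera has in their place "hand_eye" (4x4, takes a point from camera to tool coordinates, whose origin is the TCP and whose axes are the tool frame's). Camera axes: x right, y down, z forward; pixel columns grow to the right and rows downward; lengths in m; the calibration is good to about 2 mm. The wrist camera is an equidistant fisheye: a pixel r from the principal point sees the ray r / f radians off the axis. A picture is of the moment at which its call begins: read the wrist's pose just before it.
- r.job_done(): hands the job in, once; it reports no verdict.
The state is a dict: "clock": time; "joint_pos": joint angles; "dq": joint speeds; "effort": joint torques, N m; "position": TCP position; "eef_rot": TCP orientation; "wrist_force": force on the tool from outside, world axes, zero at the start; "torque": the same for the moment, N m; "opening": finger opening in m.
Only numpy, scipy, OpenCV 4.12 (cv2) and the standard library are available. Lean on these libraries where they do the work, as an engineer would, in place of code of your own. Each camera call takes 0.05 s, during which the arm holds its last target.

TASK

Fit the loose crank fully home onto the square shaft end of the can fixture and wind it clockwise (seen from above) by its handle until the sliding jaw holds the sample can firmly against the V stop. Feel for the jaw closing and stop there: the can must be held firmly but not crushed. Leave the crank seated on the shaft and let go of it, with the can standing upright and the other things on the deck left alone.

Things in the scene. Friction and masses are not known exactly. Their poses are not given: they have to be found in the camera images.
- fixture: Can fixture bolted to the deck, 270 x 116 mm base plate 8 mm thick. Origin on the deck under its upright square shaft; it clamps along its own +x. A grey gear housing 62 x 66 mm, 104 mm high, stands round the shaft. At the far end is a rubber-backed V stop, 75 mm high, locked somewhere so that a can home in it has its axis at x = 152 to 158 mm, y = 0; the setting is not measured.
- shaft (a joint): Turn of the upright shaft, rad; grows as it is wound clockwise seen from above, closing the jaw by 20 mm per turn. The can is first gripped somewhere from 16.2 to 18.3 rad, as the stop is set. It stays where it is left. Dry drag about 0.36 N m (6 N at the crank handle) throughout; each 10 N of clamping force adds about 0.032 N m (0.53 N at the handle).
- shaft_seat (a point): Centre of the round shoulder at the foot of the square shaft end, on the shaft axis, 118 mm above the deck; turns with the shaft, its x and y axes square to the flats. The square is 18 mm across the flats and stands 22 mm up from here, its last 3 mm tapered. The crank is fully home when its underside lies on this shoulder.
- jaw: Sliding jaw with a V, 75 mm high, runs along the fixture's x and faces the stop. Origin on the deck, at the axis of a can that would sit home in this V. It starts 1.3 to 2.1 turns open and cannot be pushed by hand. Once the can is home in both V's, the clamping force climbs by roughly 10 to 15 N for each 0.1 rad of the shaft.
- can: Plain sample can 66 mm in diameter, 122 mm high, about 0.37 kg, standing loose on the fixture's 8 mm base plate between jaw and stop. Origin at the centre of its underside. A jaw force of 30 N or more is a firm hold; above 100 N it is crushed.
- crank: Loose steel crank, 0.33 kg, lying flat, handle upward. Origin at the centre of the underside of its square hub (34 x 34 mm, 42 mm high, z up). A square socket 19.2 mm wide, 24 mm deep, opens in the underside, flats parallel to the hub's. A flat arm (16 mm wide, 10 mm thick, level with the underside) runs along +x to the handle. It fits the shaft in any of four quarter turns.
- crank_handle (a point): Middle of the upright black handle, 60 mm from the hub's axis and 34 mm above the crank's underside; a barrel 21 mm in diameter, from 12 to 55 mm above the underside, that spins freely on its pin.
- refractometer: Bystander: hand refractometer, a tube 29 x 160 x 29 mm lying on the deck. Origin at its underside.
- date_stamp: Bystander: hand stamp with a bulbous knob, 34 x 34 x 70 mm, standing. Origin at its underside.
- ferrule_cap: Bystander: round steel cap 50 mm wide, 10 mm high. Origin at its underside.
Not all that is in view belongs to the job. Of the things shaped like the crank, the steel one is meant.

How it is judged:
By the outcome, as a careful person would: the job done as asked, in the order asked, and still so for the second after the job is handed in, with the robot touching nothing.
It also fails if it takes over 72 s, if anything falls off the work surface, if the arm or the gripper's body presses on something with over 40 N, if the wrist force passes 120 N, or if a joint passes its speed limit or range.

## Working session

There is one attempt and no reset: what is moved stays moved. The work goes in short steps, Python scripts to look and compute and a tool call to move; the robot and the scene stay as the last step left them, time stands still between calls to the robot, and variables do not carry over. Pictures are saved under pics/ and viewed, and the job is handed in when it is done.

Besides the shell and the picture viewer there is one more tool, called after "Emit:" as name(argument=value, ...), one argument or row to a line, values as JSON. arm_command: Moves the arm, as the interface text tells. Its arguments: {"type":"object","properties":{"commands":{"type":"array","items":{"type":"object","properties":{"jaw":{"type":"number"},"dx":{"type":"number","minimum":-1,"maximum":1},"dy":{"type":"number","minimum":-1,"maximum":1},"dz":{"type":"number","minimum":-1,"maximum":1},"rx":{"type":"number","minimum":-1,"maximum":1},"ry":{"type":"number","minimum":-1,"maximum":1},"rz":{"type":"number","minimum":-1,"maximum":1}}}},"squeeze":{"type":"number"}},"required":["commands"]}

```bash
ls; mkdir -p pics; python3 - <<'E'
from cell import r
import cv2,numpy as np
s=r.get_state(); print({k:np.round(v,3).tolist() for k,v in s.items()})
for n in ["top","side","wrist"]:
    c=r.read_camera(n); cv2.imwrite(f"pics/{n}0.png",c["frame"][:,:,::-1]); np.savez(f"pics/{n}0.npz",**c)
    print(n,{k:np.round(v,4).tolist() for k,v in c.items() if k not in("frame","z_map")})
E
```

```text
pics
{'clock': 0.0, 'joint_pos': [-1.219, 0.309, 1.635, -0.0, 1.2, -0.07], 'dq': [0.001, -0.001, -0.001, -0.001, 0.001, 0.0], 'effort': [0.0, -41.526, -27.667, -0.0, 0.01, 0.0], 'position': [0.256, -0.57, 0.255], 'eef_rot': [[-0.001, 0.409, -0.912], [0.002, -0.912, -0.409], [-1.0, -0.002, -0.0]], 'wrist_force': [1.0, 0.312, 0.744], 'torque': [-0.054, 0.03, -0.034], 'opening': 0.086}
top {'fovy': 44.4317, 'cx': 317.2185, 'cy': 243.4512, 'R': [[0.0102, -0.9999, 0.0065], [-0.995, -0.0108, -0.0988], [0.0989, -0.0055, -0.9951]], 't': [-0.0151, 0.5531, 0.9939]}
side {'fovy': 46.9415, 'cx': 314.5374, 'cy': 237.3556, 'R': [[-0.8769, -0.48, -0.0261], [-0.1523, 0.3289, -0.932], [0.456, -0.8132, -0.3615]], 't': [0.4586, 0.1859, 0.7435]}
wrist {'fovy': 65.7065, 'cx': 322.0774, 'cy': 235.6685, 'hand_eye': [[-0.0004, -0.3186, 0.9479, -0.1174], [1.0, -0.0002, 0.0003, -0.0002], [0.0, 0.9479, 0.3186, -0.0825], [0.0, 0.0, 0.0, 1.0]]}
```

View pics/top0.png

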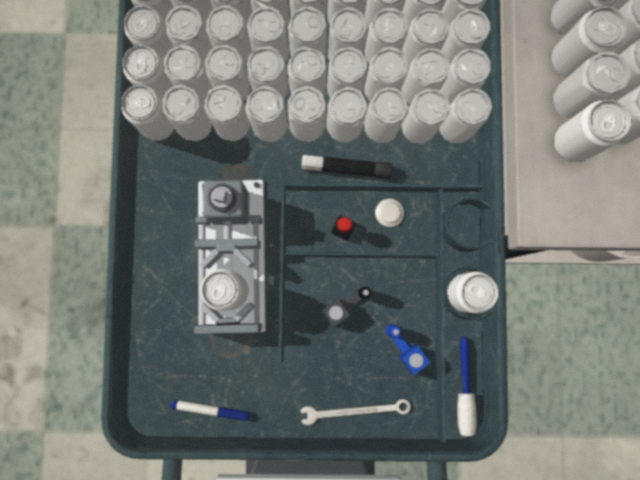

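View pics/side0.png

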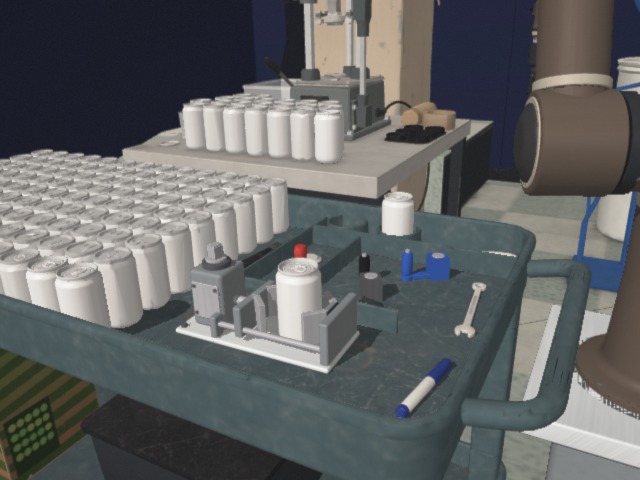

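View pics/wrist0.png

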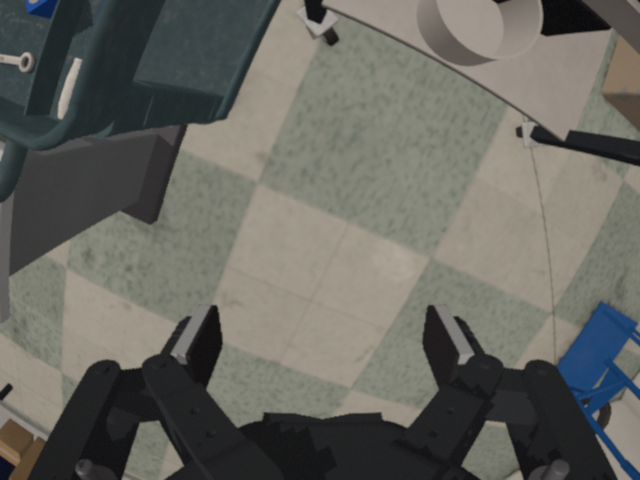

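Top view: the steel crank has its hub at (335,313) and its black handle at (364,293). The blue lookalike is at (415,360). In the fixture, the square shaft is at (222,198) and the sample can at (221,291), so the fixture's +x points toward the robot. Other loose cans, the stamp (345,226), cap (389,212) and tube (345,165) are bystanders. Next I'll measure.

```bash
cat > h.py <<'E'
import numpy as np,cv2
def load(n): 
    d=np.load(n); return {k:d[k] for k in d.files}
def world(c,wT=None):
    h,w=c["z_map"].shape; f=h/2/np.tan(np.radians(float(c["fovy"]))/2)
    u,v=np.meshgrid(np.arange(w),np.arange(h)); x=(u-float(c["cx"]));y=(v-float(c["cy"]))
    z=c["z_map"].astype(float)
    if "hand_eye" in c:
        r=np.hypot(x,y); th=r/f; k=np.where(r>0,np.tan(th)/np.maximum(r,1e-9),0)
        P=np.stack([x*k*z,y*k*z,z],-1); H=c["hand_eye"]; P=P@H[:3,:3].T+H[:3,3]
        R,t=wT; return P@R.T+t
    P=np.stack([x/f*z,y/f*z,z],-1)
    return (P-c["t"])@c["R"]
def proj_wrist(c,X,R,t):
    H=c["hand_eye"]; f=240/np.tan(np.radians(float(c["fovy"]))/2)
    p=(np.atleast_2d(X)-t)@R; p=(p-H[:3,3])@H[:3,:3]
    rho=np.hypot(p[:,0],p[:,1]); th=np.arctan2(rho,p[:,2])
    return np.stack([c["cx"]+f*th*p[:,0]/rho,c["cy"]+f*th*p[:,1]/rho],-1)
def proj(c,X):
    f=240/np.tan(np.radians(float(c["fovy"]))/2); p=np.atleast_2d(X)@c["R"].T+c["t"]
    return np.stack([c["cx"]+f*p[:,0]/p[:,2],c["cy"]+f*p[:,1]/p[:,2]],-1)
E
python3 - <<'E'
from h import *
c=load("pics/top0.npz"); W=world(c)
def box(n,u0,u1,v0,v1,z0,z1):
    p=W[v0:v1,u0:u1].reshape(-1,3); m=(p[:,2]>z0)&(p[:,2]<z1)&(c["z_map"][v0:v1,u0:u1].ravel()>0); p=p[m]
    if len(p)<3: print(n,len(p));return
    (cx,cy),(w,h),a=cv2.minAreaRect((p[:,:2]*1000).astype(np.float32))
    print(n,len(p),"mean",p.mean(0).round(4),"rect",round(cx,1),round(cy,1),round(w,1),round(h,1),round(a,1),"z",np.percentile(p[:,2],[5,50,95]).round(4))
box("hub",315,355,293,333,.03,.06)
box("handle",352,378,280,306,.03,.08)
box("shaft",200,245,180,215,.125,.16)
box("house",195,245,175,230,.09,.112)
box("can",195,250,265,320,.12,.15)
box("stop",190,270,310,335,.06,.1)
box("jaw",190,270,235,275,.05,.1)
box("plate",190,275,175,340,-.0,.02)
box("cansnear",120,495,80,130,.08,.3)
box("tube",295,400,150,182,.008,.05)
box("stamp",330,370,210,240,.02,.1)
box("blue",380,440,320,380,.02,.1)
big=cv2.resize(c["frame"][160:350,180:440,::-1],None,fx=3,fy=3,interpolation=cv2.INTER_CUBIC); cv2.imwrite("pics/top0c.png",big)
E
```

```text
hub 408 mean [ 0.4348 -0.0418  0.0424] rect 434.7 -41.8 33.8 33.9 35.0 z [0.0389 0.0424 0.0456]
handle 123 mean [ 0.4688 -0.0898  0.0535] rect 469.3 -90.4 19.6 19.4 24.7 z [0.0433 0.0544 0.0598]
shaft 157 mean [0.6166 0.1438 0.1379] rect 617.7 144.7 18.3 18.7 77.8 z [0.1289 0.1388 0.1426]
house 1028 mean [0.6147 0.1426 0.1032] rect 617.7 145.0 62.7 66.5 1.9 z [0.0971 0.1031 0.111 ]
can 1140 mean [0.4702 0.1412 0.1252] rect 470.0 140.4 61.1 57.9 1.9 z [0.1211 0.125  0.13  ]
stop 903 mean [0.4139 0.1383 0.0736] rect 418.6 138.6 37.6 106.6 0.6 z [0.0697 0.0738 0.0771]
jaw 1029 mean [0.5393 0.1424 0.0688] rect 531.8 144.4 104.9 64.8 82.2 z [0.0539 0.0687 0.0766]
plate 5094 mean [0.5359 0.1316 0.0056] rect 531.9 142.7 293.4 151.5 1.0 z [0.0003 0.0062 0.0107]
cansnear 14926 mean [0.7719 0.0102 0.1136] rect 782.0 11.1 91.7 602.6 0.2 z [0.089  0.1177 0.1235]
tube 1357 mean [ 0.6911 -0.0622  0.024 ] rect 692.6 -60.7 159.9 28.6 85.4 z [0.0158 0.0247 0.0294]
stamp 266 mean [ 0.581  -0.0544  0.0519] rect 582.2 -54.2 33.0 31.3 62.0 z [0.0204 0.0642 0.0706]
blue 684 mean [ 0.3693 -0.173   0.0412] rect 374.1 -175.6 98.1 89.7 0.2 z [0.0231 0.042  0.0562]
```

View pics/top0c.png

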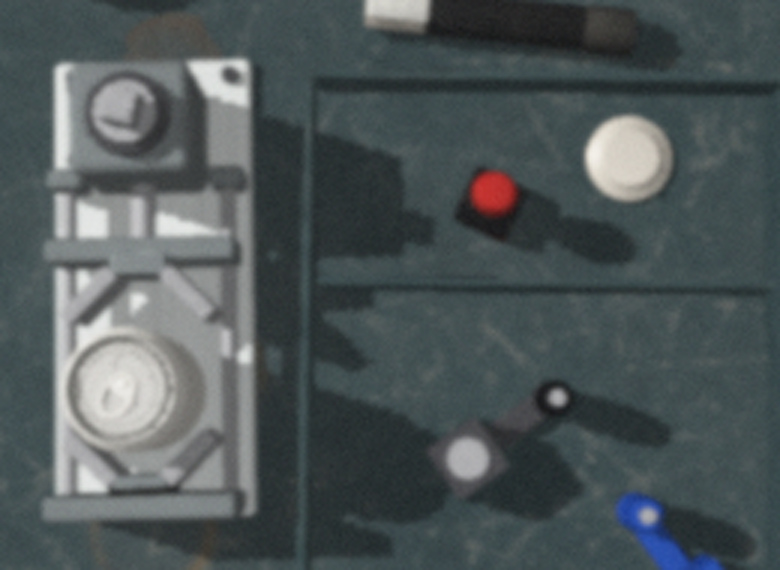

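```bash
cat >> h.py <<'E'
from scipy.spatial.transform import Rotation as Ro
def Rdown(yaw): # tool x down, tool y at world angle yaw (rad)
    a,b=np.cos(yaw),np.sin(yaw); return np.array([[0,a,b],[0,b,-a],[-1,0,0]])
def cmd(s,pos,R):
    R0=np.array(s["eef_rot"]); d=R0.T@(np.array(pos)-s["position"])/.3
    rv=Ro.from_matrix(R0.T@R).as_rotvec()/(np.pi/2)
    return dict(d=d.round(4).tolist(),r=rv.round(4).tolist())
E
python3 - <<'E'
from h import *; from cell import r
s=r.get_state()
print(cmd(s,[.4347,-.0418,.18],Rdown(np.radians(35.2))))
print(cmd(s,[.4347,-.0418,.25],Rdown(np.radians(-10))))
E
```

```text
{'d': [0.2536, -1.3605, -1.2648], 'r': [-1.1226, -0.0011, 0.0008]}
{'d': [0.0203, -1.3609, -1.2648], 'r': [-0.6204, -0.0006, 0.001]}
```

Emit:
arm_command(
  commands=[
    {"jaw": 1, "dx": 0, "dy": -0.7, "dz": -0.65, "rx": -0.6},
    {"jaw": 1, "dx": 0, "dy": -0.7, "dz": -0.65, "rx": -0.6},
    {"jaw": 1, "dx": 0, "dy": -0.7, "dz": -0.65, "rx": -0.6},
    {"jaw": 1, "dx": 0, "dy": -0.7, "dz": -0.65, "rx": -0.6},
    {"jaw": 1, "dx": 0, "dy": -0.7, "dz": -0.65, "rx": -0.6},
    {"jaw": 1, "dx": 0, "dy": -0.7, "dz": -0.65, "rx": -0.6},
    {"jaw": 1, "dx": 0, "dy": -0.7, "dz": -0.65, "rx": -0.6},
  ],
  squeeze=60,
)

```text
$.commands[0]: bad value
```

```bash
python3 - <<'E'
from h import *; from cell import r
s=r.get_state(); print(s["clock"],s["position"].round(4),s["joint_pos"].round(3))
print(cmd(s,[.4347,-.0418,.18],Rdown(np.radians(35.2))))
E
```

```text
0.15 [ 0.2557 -0.5696  0.2553] [-1.219  0.309  1.635 -0.     1.2   -0.07 ]
{'d': [0.2536, -1.3605, -1.2648], 'r': [-1.1226, -0.0011, 0.0008]}
```

Emit:
arm_command(
  commands=[
    {"jaw": 1, "dx": 0, "dy": -0.7, "dz": -0.65, "rx": -0.6, "ry": 0, "rz": 0},
    {"jaw": 1, "dx": 0, "dy": -0.7, "dz": -0.65, "rx": -0.6, "ry": 0, "rz": 0},
    {"jaw": 1, "dx": 0, "dy": -0.7, "dz": -0.65, "rx": -0.6, "ry": 0, "rz": 0},
    {"jaw": 1, "dx": 0, "dy": -0.7, "dz": -0.65, "rx": -0.6, "ry": 0, "rz": 0},
    {"jaw": 1, "dx": 0, "dy": -0.7, "dz": -0.65, "rx": -0.6, "ry": 0, "rz": 0},
    {"jaw": 1, "dx": 0, "dy": -0.7, "dz": -0.65, "rx": -0.6, "ry": 0, "rz": 0},
    {"jaw": 1, "dx": 0, "dy": -0.7, "dz": -0.65, "rx": -0.6, "ry": 0, "rz": 0},
  ],
  squeeze=60,
)

```text
clock: 0.85
position: [0.3482, -0.2943, 0.2556]
eef_rot: [[-0.001, 0.98, -0.197], [0.003, -0.197, -0.98], [-1.0, -0.001, -0.003]]
wrist_force: [-1.1, -0.5, 0.9]
opening: 0.0853
```

```bash
python3 - <<'E'
from h import *; from cell import r
s=r.get_state(); print(s["clock"],s["position"].round(4),s["joint_pos"].round(3))
print(cmd(s,[.4347,-.0418,.18],Rdown(np.radians(35.2))))
E
```

```text
0.85 [ 0.3482 -0.2943  0.2556] [-7.980e-01 -2.300e-02  2.014e+00  2.000e-03  1.153e+00 -6.010e-01]
{'d': [0.2545, 0.1171, -0.8814], 'r': [-0.5174, -0.002, -0.0]}
```

Emit:
arm_command(
  commands=[
    {"jaw": 1, "dx": 0.25, "dy": 0.117, "dz": -0.88, "rx": -0.517, "ry": 0, "rz": 0},
    {"jaw": 1, "dx": 0.25, "dy": 0.117, "dz": -0.88, "rx": -0.517, "ry": 0, "rz": 0},
    {"jaw": 1, "dx": 0.25, "dy": 0.117, "dz": -0.88, "rx": -0.517, "ry": 0, "rz": 0},
    {"jaw": 1, "dx": 0.25, "dy": 0.117, "dz": -0.88, "rx": -0.517, "ry": 0, "rz": 0},
    {"jaw": 1, "dx": 0.25, "dy": 0.117, "dz": -0.88, "rx": -0.517, "ry": 0, "rz": 0},
    {"jaw": 1, "dx": 0.25, "dy": 0.117, "dz": -0.88, "rx": -0.517, "ry": 0, "rz": 0},
    {"jaw": 1, "dx": 0.25, "dy": 0.117, "dz": -0.88, "rx": -0.517, "ry": 0, "rz": 0},
    {"jaw": 1, "dx": 0.25, "dy": 0.117, "dz": -0.88, "rx": -0.517, "ry": 0, "rz": 0},
    {"jaw": 1, "dx": 0.25, "dy": 0.117, "dz": -0.88, "rx": -0.517, "ry": 0, "rz": 0},
  ],
)

```text
clock: 1.75
position: [0.4363, -0.0484, 0.1815]
eef_rot: [[0.0, 0.823, 0.568], [-0.001, 0.568, -0.823], [-1.0, -0.0, 0.001]]
wrist_force: [-0.7, -0.7, 0.5]
opening: 0.0851
```

```bash
cat >> h.py <<'E'
def snap(name):
    from cell import r
    s=r.get_state(); c=r.read_camera("wrist"); np.savez(f"pics/{name}.npz",R0=s["eef_rot"],p0=s["position"],**c)
    cv2.imwrite(f"pics/{name}.png",c["frame"][:,:,::-1]); return s,c,world(c,(s["eef_rot"],s["position"]))
E
python3 - <<'E'
from h import *
s,c,W=snap("w1")
print(s["clock"],s["position"].round(4),s["joint_pos"].round(3))
print(cmd(s,[.4347,-.0418,.18],Rdown(np.radians(35.2))))
m=(W[...,2]>.035)&(W[...,2]<.07)&(c["z_map"]>0)&(np.hypot(W[...,0]-.435,W[...,1]+.042)<.1)
v,u=np.nonzero(m);print(u.min(),u.max(),v.min(),v.max(),m.sum())
for n,z0,z1,cx,cy,rad in (("hub",.038,.047,.435,-.042,.03),("handle",.048,.062,.469,-.090,.016)):
    q=(W[...,2]>z0)&(W[...,2]<z1)&(np.hypot(W[...,0]-cx,W[...,1]-cy)<rad)&(c["z_map"]>0); p=W[q]
    if len(p)>5: print(n,len(p),p.mean(0).round(4),cv2.minAreaRect((p[:,:2]*1000).astype(np.float32)))
E
```

```text
1.75 [ 0.4363 -0.0484  0.1815] [-2.090e-01  3.900e-02  2.119e+00 -1.000e-03  9.830e-01 -8.140e-01]
{'d': [0.0051, 0.0081, -0.0211], 'r': [-0.0063, 0.0004, 0.0]}
217 445 83 314 4298
hub 2178 [ 0.4341 -0.0421  0.0426] ((434.4998474121094, -42.80780792236328), (33.91249465942383, 34.638309478759766), 35.355892181396484)
handle 512 [ 0.4677 -0.0896  0.0547] ((469.0306396484375, -90.93527221679688), (18.758394241333008, 18.82422637939453), 58.64520263671875)
```

View pics/w1.png

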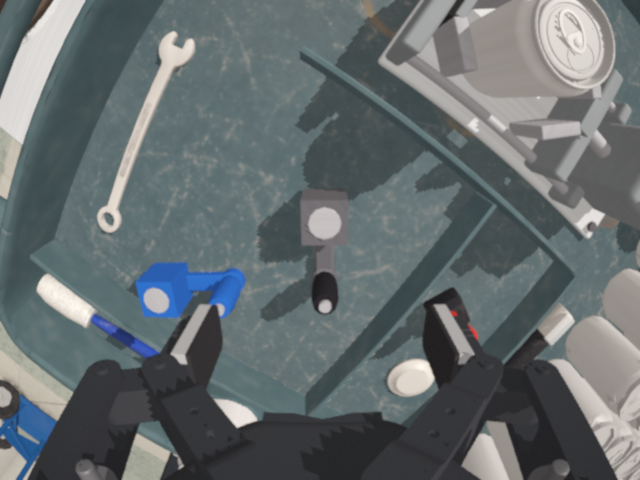

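```bash
cat >> h.py <<'E'
def ray_z(c,u,v,R,t,z):
    f=240/np.tan(np.radians(float(c["fovy"]))/2); x,y=u-c["cx"],v-c["cy"]; rr=np.hypot(x,y); th=rr/f
    d=np.array([x/rr*np.sin(th),y/rr*np.sin(th),np.cos(th)]); H=c["hand_eye"]
    d=R@(H[:3,:3]@d); o=R@H[:3,3]+t; return o+d*(z-o[2])/d[2]
E
python3 - <<'E'
from h import *
c=load("pics/w1.npz"); g=cv2.cvtColor(c["frame"],cv2.COLOR_RGB2GRAY)
def cen(u0,u1,v0,v1,th,z):
    a=g[v0:v1,u0:u1]; n,l,st,ce=cv2.connectedComponentsWithStats((a>th).astype(np.uint8)); i=1+np.argmax(st[1:,4])
    u,v=ce[i]+[u0,v0]; print(st[i],round(u,1),round(v,1),ray_z(c,u,v,c["R0"],c["p0"],z).round(4))
cen(300,350,188,250,150,.042); cen(312,338,292,318,150,.055)
cv2.imwrite("pics/w1c.png",cv2.resize(c["frame"][170:330,250:400,::-1],None,fx=4,fy=4,interpolation=cv2.INTER_CUBIC))
E
```

```text
[  8  19  33  33 825] 324.3 222.8 [ 0.435  -0.0429  0.042 ]
[  7   8  12  13 117] 324.7 306.4 [ 0.4702 -0.0932  0.055 ]
```

View pics/w1c.png

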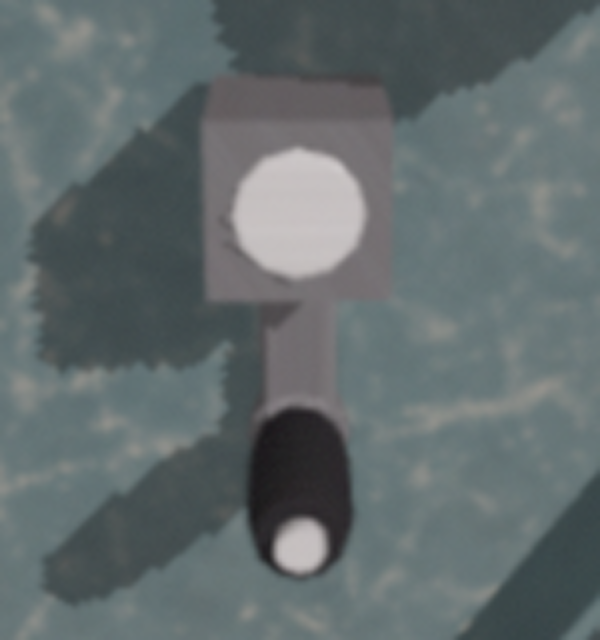

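```bash
python3 - <<'E'
from h import *; from cell import r
s=r.get_state(); print(s["clock"],s["position"].round(4),np.abs(s["dq"]).max())
print(cmd(s,[.4347,-.0425,.11],Rdown(np.radians(35.2))),cmd(s,[.4347,-.0425,.038],Rdown(np.radians(35.2))))
E
```

```text
1.8 [ 0.4364 -0.0486  0.1817] 0.007764989538171474
{'d': [0.2389, 0.007, -0.0202], 'r': [-0.0068, 0.0005, -0.0002]} {'d': [0.4789, 0.0069, -0.0204], 'r': [-0.0068, 0.0005, -0.0002]}
```

Emit:
arm_command(
  commands=[
    {"jaw": 1, "dx": 0.15, "dy": 0.007, "dz": -0.02, "rx": -0.007, "ry": 0, "rz": 0},
    {"jaw": 1, "dx": 0.3, "dy": 0.007, "dz": -0.02, "rx": -0.007, "ry": 0, "rz": 0},
    {"jaw": 1, "dx": 0.42, "dy": 0.007, "dz": -0.02, "rx": -0.007, "ry": 0, "rz": 0},
    {"jaw": 1, "dx": 0.479, "dy": 0.007, "dz": -0.02, "rx": -0.007, "ry": 0, "rz": 0},
    {"jaw": 1, "dx": 0.479, "dy": 0.007, "dz": -0.02, "rx": -0.007, "ry": 0, "rz": 0},
    {"jaw": 1, "dx": 0.479, "dy": 0.007, "dz": -0.02, "rx": -0.007, "ry": 0, "rz": 0},
  ],
)

```text
clock: 2.4
position: [0.4349, -0.0424, 0.038]
eef_rot: [[0.0, 0.817, 0.577], [-0.0, 0.577, -0.817], [-1.0, 0.0, 0.0]]
wrist_force: [0.4, 0.5, 0.1]
opening: 0.0851
```

```bash
python3 - <<'E'
from h import *; from cell import r
s,c,W=snap("w2"); print(s["clock"],s["position"].round(4),np.abs(s["dq"]).max(),s["wrist_force"])
print(cmd(s,[.4347,-.0425,.038],Rdown(np.radians(35.2))))
E
```

```text
2.4 [ 0.4349 -0.0424  0.038 ] 0.02945694246714162 [0.38055142 0.53899082 0.09675397]
{'d': [-0.0001, -0.0007, -0.0003], 'r': [0.0002, 0.0002, -0.0001]}
```

View pics/w2.png

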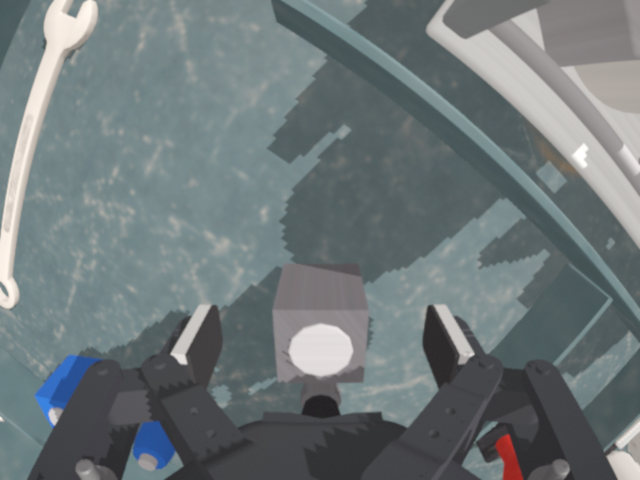

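Wrist view: the hub top at (321,350) is centred between the pads at (195,335) and (455,335). Closing.

Emit:
arm_command(
  commands=[
    {"jaw": 0, "dx": 0, "dy": 0, "dz": 0, "rx": 0, "ry": 0, "rz": 0},
    {"jaw": 0, "dx": 0, "dy": 0, "dz": 0, "rx": 0, "ry": 0, "rz": 0},
    {"jaw": 0, "dx": 0, "dy": 0, "dz": 0, "rx": 0, "ry": 0, "rz": 0},
    {"jaw": 0, "dx": 0, "dy": 0, "dz": 0, "rx": 0, "ry": 0, "rz": 0},
    {"jaw": 0, "dx": 0, "dy": 0, "dz": 0, "rx": 0, "ry": 0, "rz": 0},
    {"jaw": 0, "dx": 0, "dy": 0, "dz": 0, "rx": 0, "ry": 0, "rz": 0},
  ],
  squeeze=70,
)

```text
clock: 3.05
position: [0.4351, -0.0417, 0.0386]
eef_rot: [[0.001, 0.816, 0.578], [-0.0, 0.578, -0.816], [-1.0, 0.0, 0.001]]
wrist_force: [-0.8, -1.2, 6.1]
opening: 0.0331
```

```bash
python3 - <<'E'
from h import *; from cell import r
s,c,W=snap("w3"); print(s["clock"],s["opening"],s["position"].round(4),s["wrist_force"],s["joint_pos"].round(3))
E
```

```text
3.05 0.033130337213506084 [ 0.4351 -0.0417  0.0386] [-0.80165852 -1.22103426  6.06836435] [-0.195  0.31   2.186 -0.     0.645 -0.811]
```

View pics/w3.png

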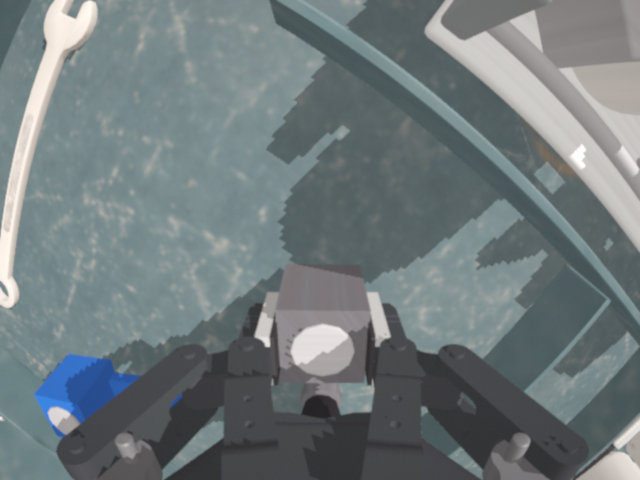

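```bash
python3 - <<'E'
from h import *; from cell import r
s=r.get_state()
R=Rdown(np.radians(-12.2)); p=np.array([.6177,.1447,0])+.06*R[:,2]; p[2]=.25; print(p)
print(cmd(s,[.435,-.042,.16],s["eef_rot"]),cmd(s,p,R))
E
```

```text
[0.60502051 0.08605505 0.25      ]
{'d': [-0.4048, -0.0009, 0.001], 'r': [0.0, 0.0, 0.0]} {'d': [-0.7046, 0.7085, -0.0191], 'r': [0.5283, 0.0004, -0.0004]}
```

Emit:
arm_command(
  commands=[
    {"jaw": 0, "dx": -0.1, "dy": 0, "dz": 0, "rx": 0, "ry": 0, "rz": 0},
    {"jaw": 0, "dx": -0.25, "dy": 0, "dz": 0, "rx": 0, "ry": 0, "rz": 0},
    {"jaw": 0, "dx": -0.4, "dy": 0, "dz": 0, "rx": 0, "ry": 0, "rz": 0},
    {"jaw": 0, "dx": -0.52, "dy": 0.08, "dz": 0, "rx": 0.08, "ry": 0, "rz": 0},
    {"jaw": 0, "dx": -0.62, "dy": 0.2, "dz": 0, "rx": 0.16, "ry": 0, "rz": 0},
    {"jaw": 0, "dx": -0.705, "dy": 0.32, "dz": 0, "rx": 0.24, "ry": 0, "rz": 0},
    {"jaw": 0, "dx": -0.705, "dy": 0.45, "dz": -0.01, "rx": 0.32, "ry": 0, "rz": 0},
    {"jaw": 0, "dx": -0.705, "dy": 0.58, "dz": -0.02, "rx": 0.4, "ry": 0, "rz": 0},
    {"jaw": 0, "dx": -0.705, "dy": 0.67, "dz": -0.02, "rx": 0.48, "ry": 0, "rz": 0},
    {"jaw": 0, "dx": -0.705, "dy": 0.708, "dz": -0.02, "rx": 0.528, "ry": 0, "rz": 0},
    {"jaw": 0, "dx": -0.705, "dy": 0.708, "dz": -0.02, "rx": 0.528, "ry": 0, "rz": 0},
    {"jaw": 0, "dx": -0.705, "dy": 0.708, "dz": -0.02, "rx": 0.528, "ry": 0, "rz": 0},
  ],
)

```text
clock: 4.3
position: [0.603, 0.0861, 0.2477]
eef_rot: [[-0.003, 0.978, -0.209], [-0.001, -0.209, -0.978], [-1.0, -0.003, 0.001]]
wrist_force: [-1.1, -0.6, -4.3]
opening: 0.0327
```

```bash
python3 - <<'E'
from h import *; from cell import r
s,c,W=snap("w4"); print(s["clock"],s["opening"],s["position"].round(4),s["wrist_force"],np.abs(s["dq"]).max(),s["joint_pos"].round(3))
E
```

```text
4.3 0.03266384893620082 [0.603  0.0861 0.2477] [-1.08644686 -0.5820416  -4.28334213] 0.017239786349711368 [ 0.071  0.288  1.678 -0.     1.179  0.281]
```

View pics/w4.png

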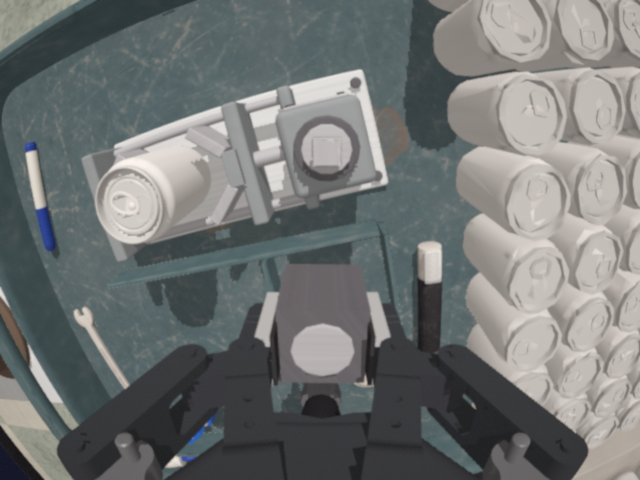

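```bash
python3 - <<'E'
from h import *
c=load("pics/w4.npz"); W=world(c,(c["R0"],c["p0"]))
cv2.imwrite("pics/w4c.png",cv2.resize(c["frame"][100:200,270:380,::-1],None,fx=6,fy=6,interpolation=cv2.INTER_CUBIC))
m=(W[...,2]>.132)&(W[...,2]<.15)&(c["z_map"]>0); m[:, :290]=0; m[:,365:]=0; m[200:]=0
p=W[m]; print(len(p),p.mean(0),cv2.minAreaRect((p[:,:2]*1000).astype(np.float32)))
v,u=np.nonzero(m); print(cv2.minAreaRect(np.stack([u,v],1).astype(np.float32)))
E
```

```text
846 [0.61827893 0.14430036 0.13902096] ((618.4093627929688, 143.85394287109375), (18.115699768066406, 17.204360961914062), 77.81890106201172)
((327.0, 151.5), (29.0, 28.0), 90.0)
```

View pics/w4c.png

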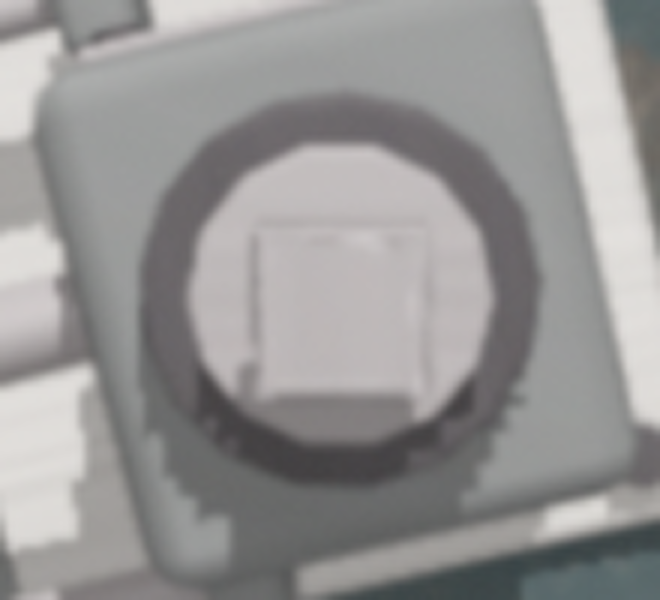

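```bash
python3 - <<'E'
from h import *
c=load("pics/w4.npz"); R,t=c["R0"],c["p0"]
for u,v,z in ((326.6,151.9,.14),(313,138,.14),(340,138,.14),(340,165.8,.14),(313,165.8,.14),(326.8,148.2,.112)):
    print(u,v,ray_z(c,u,v,R,t,z).round(4))
g=cv2.cvtColor(c["frame"],cv2.COLOR_RGB2GRAY)
a=g[315:385,275:370]; cv2.imwrite("pics/w4h.png",cv2.resize(c["frame"][255:395,255:390,::-1],None,fx=5,fy=5,interpolation=cv2.INTER_CUBIC))
for nm in ("w2","w3","w4"):
    d=load(f"pics/{nm}.npz"); g=cv2.cvtColor(d["frame"],cv2.COLOR_RGB2GRAY)
    for th in (130,150):
        a=(g[318:382,280:362]>th).astype(np.uint8); n,l,st,ce=cv2.connectedComponentsWithStats(a); i=1+np.argmax(st[1:,4])
        u,v=ce[i]+[280,318]; zt=d["p0"][2]+.0038 if nm!="w2" else .042
        print(nm,th,st[i],u.round(1),v.round(1),(d["R0"].T@(ray_z(d,u,v,d["R0"],d["p0"],zt)-d["p0"])).round(4))
E
```

```text
326.6 151.9 [0.6182 0.1441 0.14  ]
313 138 [0.612  0.1541 0.14  ]
340 138 [0.6278 0.1508 0.14  ]
340 165.8 [0.6244 0.1341 0.14  ]
313 165.8 [0.6083 0.1375 0.14  ]
326.8 148.2 [0.6185 0.1438 0.112 ]
w2 130 [   0    0   82   64 4602] 319.4 345.9 [-0.004  -0.0006 -0.001 ]
w2 150 [   8    4   66   55 2746] 320.7 349.4 [-0.004  -0.0002  0.0006]
w3 130 [   0    0   82   58 3840] 317.7 343.4 [-0.0038 -0.0013 -0.002 ]
w3 150 [  10    5   64   52 2559] 321.7 348.8 [-0.0038  0.0002  0.0005]
w4 130 [  10    5   65   53 2610] 322.1 349.3 [-0.0038  0.0002  0.0005]
w4 150 [  11    6   63   52 2506] 322.1 349.3 [-0.0038  0.0002  0.0005]
```

View pics/w4h.png

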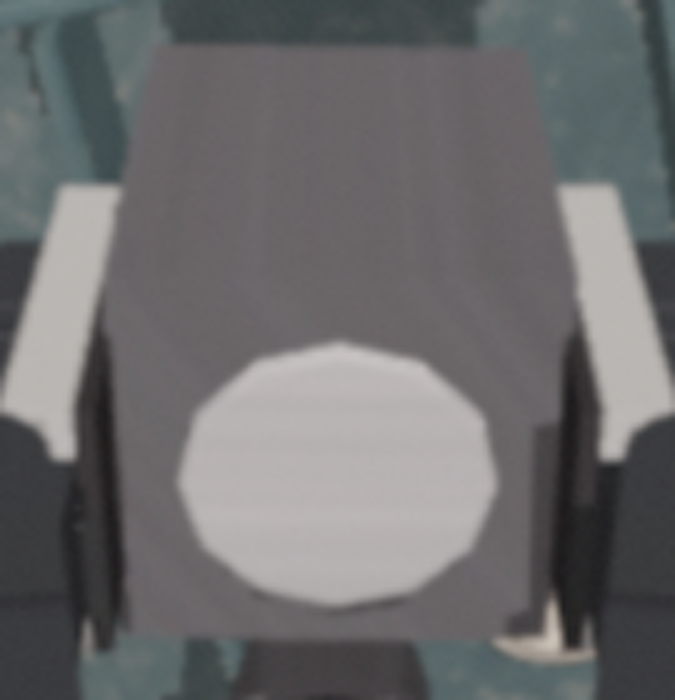

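```bash
python3 - <<'E'
from h import *; from cell import r
s=r.get_state(); print(s["position"].round(4),s["clock"])
print(cmd(s,[.6181,.1446,.192],Rdown(np.radians(-12.1))))
E
```

```text
[0.6029 0.0858 0.2479] 4.35
{'d': [0.1861, 0.0088, -0.2024], 'r': [-0.0001, 0.0007, 0.0018]}
```

Emit:
arm_command(
  commands=[
    {"jaw": 0, "dx": 0.0, "dy": 0.009, "dz": -0.1, "rx": 0, "ry": 0, "rz": 0.002},
    {"jaw": 0, "dx": 0.0, "dy": 0.009, "dz": -0.2, "rx": 0, "ry": 0, "rz": 0.002},
    {"jaw": 0, "dx": 0.1, "dy": 0.009, "dz": -0.202, "rx": 0, "ry": 0, "rz": 0.002},
    {"jaw": 0, "dx": 0.186, "dy": 0.009, "dz": -0.202, "rx": 0, "ry": 0, "rz": 0.002},
    {"jaw": 0, "dx": 0.186, "dy": 0.009, "dz": -0.202, "rx": 0, "ry": 0, "rz": 0.002},
    {"jaw": 0, "dx": 0.186, "dy": 0.009, "dz": -0.202, "rx": 0, "ry": 0, "rz": 0.002},
  ],
)

```text
clock: 4.95
position: [0.6188, 0.1441, 0.1928]
eef_rot: [[0.001, 0.977, -0.211], [-0.001, -0.211, -0.977], [-1.0, 0.001, 0.001]]
wrist_force: [0.5, 0.5, -3.0]
opening: 0.0329
```

```bash
python3 - <<'E'
from h import *; from cell import r
s=r.get_state(); print(s["position"].round(4),s["clock"],s["wrist_force"],s["torque"],np.abs(s["dq"]).max())
print(cmd(s,[.6181,.1446,.181],Rdown(np.radians(-12.1))))
c=r.read_camera("side"); np.savez("pics/s1.npz",**c); cv2.imwrite("pics/s1.png",cv2.resize(c["frame"][170:370,150:400,::-1],None,fx=3,fy=3,interpolation=cv2.INTER_CUBIC))
E
```

```text
[0.6188 0.1441 0.1928] 4.95 [ 0.4958444   0.52104946 -2.96729409] [ 0.03334409 -0.04448239 -0.01833331] 0.04795921268077146
{'d': [0.0394, -0.0027, -0.0011], 'r': [-0.0012, 0.0006, -0.0007]}
```

View pics/s1.png

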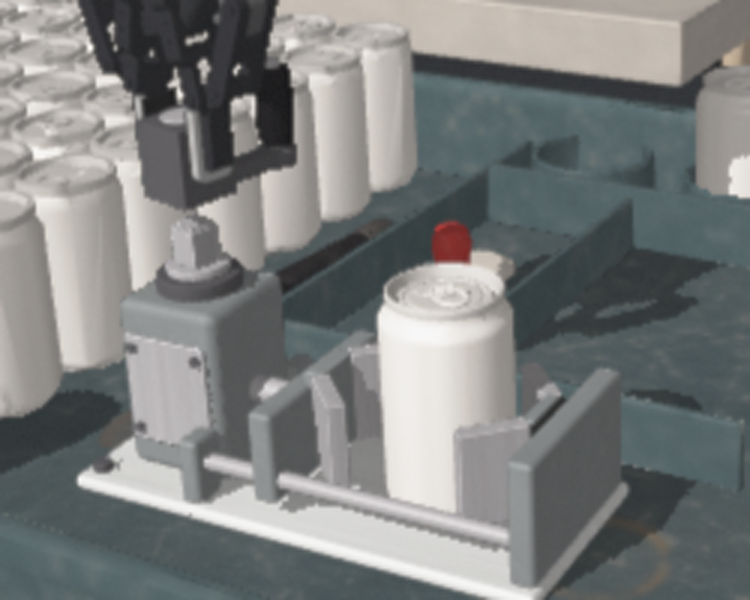

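```bash
python3 - <<'E'
from h import *
c=load("pics/s1.npz"); img=cv2.resize(c["frame"][190:290,170:270,::-1],None,fx=7,fy=7,interpolation=cv2.INTER_CUBIC)
def dr(ctr,yaw,hw,zs,col):
    for z in zs:
        P=[[ctr[0]+hw*1.41421*np.cos(yaw+a),ctr[1]+hw*1.41421*np.sin(yaw+a),z] for a in np.pi/4+np.arange(4)*np.pi/2]
        q=(proj(c,np.array(P))+.5-[170,190])*7; cv2.polylines(img,[q.round().astype(np.int32)],True,col,1)
y=np.radians(-12.1); p=np.array([.6188,.1441,.1928]); R=Rdown(y); h=p+.0005*R[:,2]+.0002*R[:,1]
dr(h,y,.017,[p[2]-.0385,p[2]+.0035],(0,0,255)); dr([.6182,.1441],y,.009,[.118,.137],(0,255,0))
cv2.imwrite("pics/s1o.png",img)
E
```

```text
(no output)
```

View pics/s1o.png

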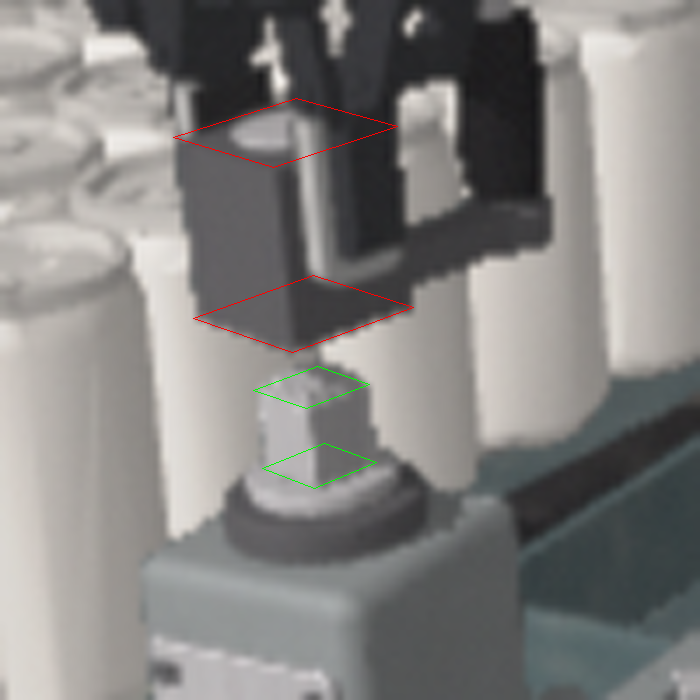

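Emit:
arm_command(
  commands=[
    {"jaw": 0, "dx": 0.015, "dy": -0.0027, "dz": -0.001, "rx": -0.001, "ry": 0, "rz": 0},
    {"jaw": 0, "dx": 0.04, "dy": -0.0027, "dz": -0.001, "rx": -0.001, "ry": 0, "rz": 0},
    {"jaw": 0, "dx": 0.04, "dy": -0.0027, "dz": -0.001, "rx": -0.001, "ry": 0, "rz": 0},
    {"jaw": 0, "dx": 0.04, "dy": -0.0027, "dz": -0.001, "rx": -0.001, "ry": 0, "rz": 0},
  ],
)

```text
clock: 5.4
position: [0.619, 0.1452, 0.1811]
eef_rot: [[0.003, 0.978, -0.21], [-0.001, -0.21, -0.978], [-1.0, 0.003, 0.0]]
wrist_force: [0.4, 0.4, -3.4]
opening: 0.0328
```

```bash
cat > st.py <<'E'
from h import *; from cell import r
import sys
s=r.get_state(); print(s["position"].round(4),s["clock"],"F",s["wrist_force"].round(1),"T",s["torque"].round(2),np.abs(s["dq"]).max().round(3),"op",s["opening"].round(4))
if len(sys.argv)>4: print(cmd(s,[float(a) for a in sys.argv[1:4]],Rdown(np.radians(float(sys.argv[4])))))
E
python3 st.py .6181 .1446 .1785 -12.1
```

```text
Traceback (most recent call last):
  File "st.py", line 3, in <module>
    s=r.get_state(); print(s["position"].round(4),s["clock"],"F",s["wrist_force"].round(1),"T",s["torque"].round(2),np.abs(s["dq"]).max().round(3),"op",s["opening"].round(4))
                                                                                                                                                        ^^^^^^^^^^^^^^^^^^
AttributeError: 'float' object has no attribute 'round'
```

```bash
sed -i 's/s\["opening"\].round(4)/round(s["opening"],4)/' st.py; python3 st.py .6181 .1446 .1765 -12.1
```

```text
[0.619  0.1452 0.1811] 5.4 F [ 0.4  0.4 -3.4] T [0.05 0.   0.02] 0.007 op 0.0328
{'d': [0.0155, -0.0024, 0.0027], 'r': [-0.0, 0.0001, -0.0017]}
```

Emit:
arm_command(
  commands=[
    {"jaw": 0, "dx": 0.0, "dy": -0.0025, "dz": 0.0025, "rx": 0, "ry": 0, "rz": -0.002},
    {"jaw": 0, "dx": 0.005, "dy": -0.0025, "dz": 0.0025, "rx": 0, "ry": 0, "rz": -0.002},
    {"jaw": 0, "dx": 0.005, "dy": -0.0025, "dz": 0.0025, "rx": 0, "ry": 0, "rz": -0.002},
  ],
)

```text
clock: 5.7
position: [0.6182, 0.1448, 0.1797]
eef_rot: [[-0.0, 0.978, -0.21], [-0.0, -0.21, -0.978], [-1.0, -0.0, 0.0]]
wrist_force: [0.5, 0.3, -3.6]
opening: 0.0333
```

```bash
python3 st.py .6181 .1446 .1765 -12.1
```

```text
[0.6182 0.1448 0.1797] 5.7 F [ 0.5  0.3 -3.6] T [ 0.09 -0.    0.01] 0.002 op 0.0333
{'d': [0.0105, -0.0003, 0.0006], 'r': [-0.0, 0.0, 0.0001]}
```

Aligned within 0.2 mm, so I'll descend gently into the taper.

Emit:
arm_command(
  commands=[
    {"jaw": 0, "dx": 0.005, "dy": 0, "dz": 0, "rx": 0, "ry": 0, "rz": 0},
    {"jaw": 0, "dx": 0.01, "dy": 0, "dz": 0, "rx": 0, "ry": 0, "rz": 0},
    {"jaw": 0, "dx": 0.015, "dy": 0, "dz": 0, "rx": 0, "ry": 0, "rz": 0},
    {"jaw": 0, "dx": 0.015, "dy": 0, "dz": 0, "rx": 0, "ry": 0, "rz": 0},
  ],
)

```text
clock: 6.1
position: [0.618, 0.1447, 0.1748]
eef_rot: [[-0.001, 0.978, -0.21], [-0.0, -0.21, -0.978], [-1.0, -0.001, 0.0]]
wrist_force: [0.1, -0.1, -3.4]
opening: 0.0332
```

```bash
python3 st.py .6181 .1446 .1565 -12.1
```

```text
[0.618  0.1447 0.1748] 6.1 F [ 0.1 -0.1 -3.4] T [ 0.06  0.01 -0.01] 0.003 op 0.0332
{'d': [0.0611, 0.0005, 0.0004], 'r': [-0.0, 0.0002, 0.0005]}
```

Emit:
arm_command(
  commands=[
    {"jaw": 0, "dx": 0.01, "dy": 0, "dz": 0, "rx": 0, "ry": 0, "rz": 0},
    {"jaw": 0, "dx": 0.02, "dy": 0, "dz": 0, "rx": 0, "ry": 0, "rz": 0},
    {"jaw": 0, "dx": 0.03, "dy": 0, "dz": 0, "rx": 0, "ry": 0, "rz": 0},
    {"jaw": 0, "dx": 0.03, "dy": 0, "dz": 0, "rx": 0, "ry": 0, "rz": 0},
  ],
)

```text
clock: 6.5
position: [0.6177, 0.1447, 0.1654]
eef_rot: [[-0.001, 0.978, -0.21], [-0.0, -0.21, -0.978], [-1.0, -0.001, 0.001]]
wrist_force: [-0.4, -0.5, -2.6]
opening: 0.0329
```

```bash
python3 st.py .6181 .1446 .1565 -12.1
```

```text
[0.6177 0.1447 0.1654] 6.5 F [-0.4 -0.5 -2.6] T [ 0.09 -0.03  0.02] 0.006 op 0.0329
{'d': [0.0298, 0.0013, -0.0001], 'r': [-0.0001, 0.0003, 0.0009]}
```

Emit:
arm_command(
  commands=[
    {"jaw": 0, "dx": 0.01, "dy": 0, "dz": 0, "rx": 0, "ry": 0, "rz": 0},
    {"jaw": 0, "dx": 0.02, "dy": 0, "dz": 0, "rx": 0, "ry": 0, "rz": 0},
    {"jaw": 0, "dx": 0.028, "dy": 0, "dz": 0, "rx": 0, "ry": 0, "rz": 0},
    {"jaw": 0, "dx": 0.033, "dy": 0, "dz": 0, "rx": 0, "ry": 0, "rz": 0},
    {"jaw": 0, "dx": 0.033, "dy": 0, "dz": 0, "rx": 0, "ry": 0, "rz": 0},
  ],
)

```text
clock: 7.0
position: [0.6182, 0.1448, 0.1567]
eef_rot: [[-0.0, 0.978, -0.21], [-0.0, -0.21, -0.978], [-1.0, -0.0, 0.0]]
wrist_force: [-0.9, -0.2, -1.1]
opening: 0.0327
```

```bash
python3 st.py .6181 .1446 .1565 -12.1
```

```text
[0.6182 0.1448 0.1567] 7.0 F [-0.9 -0.2 -1.1] T [-0.01  0.19 -0.05] 0.003 op 0.0327
{'d': [0.0006, -0.0003, 0.0007], 'r': [-0.0, 0.0, 0.0001]}
```

Emit:
arm_command(
  commands=[
    {"jaw": 0, "dx": 0.004, "dy": 0, "dz": 0, "rx": 0, "ry": 0, "rz": 0},
    {"jaw": 0, "dx": 0.008, "dy": 0, "dz": 0, "rx": 0, "ry": 0, "rz": 0},
    {"jaw": 0, "dx": 0.008, "dy": 0, "dz": 0, "rx": 0, "ry": 0, "rz": 0},
  ],
)

```text
clock: 7.3
position: [0.6183, 0.1448, 0.1566]
eef_rot: [[-0.0, 0.978, -0.21], [-0.0, -0.21, -0.978], [-1.0, -0.0, 0.0]]
wrist_force: [-5.8, -0.7, 8.6]
opening: 0.0331
```

```bash
python3 st.py .6181 .1446 .1565 -12.1
```

```text
[0.6183 0.1448 0.1566] 7.3 F [-5.8 -0.7  8.6] T [-0.17  0.97  0.  ] 0.003 op 0.0331
{'d': [0.0002, -0.0004, 0.0008], 'r': [0.0, 0.0001, 0.0002]}
```

Emit:
arm_command(
  commands=[
    {"jaw": 1, "dx": -0.007, "dy": 0, "dz": 0, "rx": 0, "ry": 0, "rz": 0},
    {"jaw": 1, "dx": -0.007, "dy": 0, "dz": 0, "rx": 0, "ry": 0, "rz": 0},
    {"jaw": 1, "dx": -0.007, "dy": 0, "dz": 0, "rx": 0, "ry": 0, "rz": 0},
    {"jaw": 1, "dx": -0.007, "dy": 0, "dz": 0, "rx": 0, "ry": 0, "rz": 0},
    {"jaw": 1, "dx": -0.02, "dy": 0, "dz": 0, "rx": 0, "ry": 0, "rz": 0},
    {"jaw": 1, "dx": -0.02, "dy": 0, "dz": 0, "rx": 0, "ry": 0, "rz": 0},
  ],
)

```text
clock: 7.9
position: [0.6187, 0.1448, 0.1604]
eef_rot: [[0.001, 0.978, -0.21], [0.0, -0.21, -0.978], [-1.0, 0.001, -0.0]]
wrist_force: [-0.2, -0.1, -0.6]
opening: 0.0854
```

```bash
python3 st.py .6181 .1446 .1565 -12.1; python3 - <<'E'
from h import *
s,c,W=snap("w5")
E
```

```text
[0.6187 0.1448 0.1604] 7.9 F [-0.2 -0.1 -0.6] T [ 0.01  0.   -0.03] 0.006 op 0.0854
{'d': [0.0131, -0.0018, 0.0012], 'r': [-0.0, -0.0002, -0.0006]}
```

View pics/w5.png

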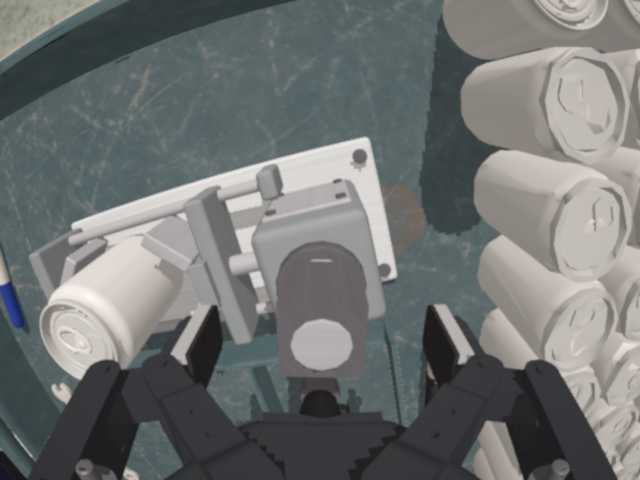

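Emit:
arm_command(
  commands=[
    {"jaw": 1, "dx": 0, "dy": -0.002, "dz": 0.06, "rx": 0, "ry": 0, "rz": 0},
    {"jaw": 1, "dx": 0, "dy": -0.002, "dz": 0.14, "rx": 0, "ry": 0, "rz": 0},
    {"jaw": 1, "dx": 0, "dy": -0.002, "dz": 0.2, "rx": 0, "ry": 0, "rz": 0},
    {"jaw": 1, "dx": 0, "dy": -0.002, "dz": 0.2, "rx": 0, "ry": 0, "rz": 0},
    {"jaw": 1, "dx": 0, "dy": -0.002, "dz": 0.2, "rx": 0, "ry": 0, "rz": 0},
  ],
)

```text
clock: 8.45
position: [0.6051, 0.0855, 0.1601]
eef_rot: [[0.0, 0.977, -0.211], [0.001, -0.211, -0.977], [-1.0, 0.0, -0.001]]
wrist_force: [0.2, -0.6, -1.0]
opening: 0.0854
```

```bash
python3 st.py .6056 .0859 .160 -12.1; python3 - <<'E'
from h import *
s,c,W=snap("w6")
E
```

```text
[0.6051 0.0855 0.1601] 8.45 F [ 0.2 -0.6 -1. ] T [ 0.03  0.02 -0.03] 0.022 op 0.0854
{'d': [0.0002, 0.0014, -0.0016], 'r': [-0.0012, -0.0003, -0.0001]}
```

View pics/w6.png

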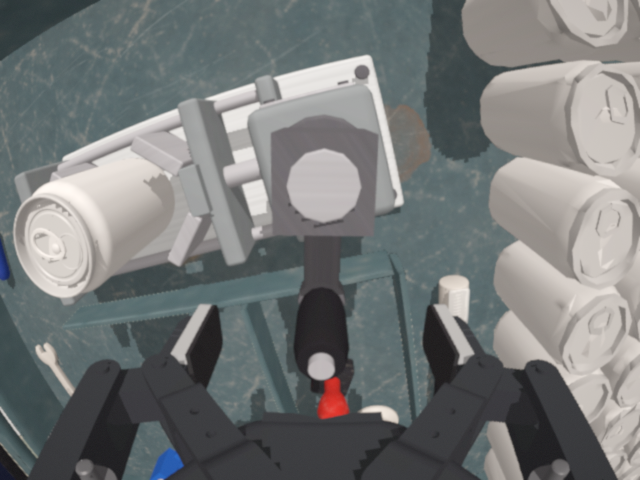

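Wrist view: the crank is seated. Its hub top shows at (323,185) and the handle top at (321,365), centred between the open pads. Closing on the handle.

Emit:
arm_command(
  commands=[
    {"jaw": 0, "dx": 0, "dy": 0.0014, "dz": -0.0016, "rx": 0, "ry": 0, "rz": 0},
    {"jaw": 0, "dx": 0, "dy": 0.0014, "dz": -0.0016, "rx": 0, "ry": 0, "rz": 0},
    {"jaw": 0, "dx": 0, "dy": 0.0014, "dz": -0.0016, "rx": 0, "ry": 0, "rz": 0},
    {"jaw": 0, "dx": 0, "dy": 0.0014, "dz": -0.0016, "rx": 0, "ry": 0, "rz": 0},
    {"jaw": 0, "dx": 0, "dy": 0.0014, "dz": -0.0016, "rx": 0, "ry": 0, "rz": 0},
    {"jaw": 0, "dx": 0, "dy": 0.0014, "dz": -0.0016, "rx": 0, "ry": 0, "rz": 0},
    {"jaw": 0, "dx": 0, "dy": 0.0014, "dz": -0.0016, "rx": 0, "ry": 0, "rz": 0},
  ],
  squeeze=50,
)

```text
clock: 9.2
position: [0.6057, 0.0868, 0.16]
eef_rot: [[0.0, 0.978, -0.21], [0.0, -0.21, -0.978], [-1.0, 0.0, -0.0]]
wrist_force: [-0.0, 0.4, 0.3]
opening: 0.0197
```

```bash
python3 st.py .6056 .0859 .160 -12.1
```

```text
[0.6057 0.0868 0.16  ] 9.2 F [-0.   0.4  0.3] T [ 0.14 -0.04 -0.01] 0.003 op 0.0197
{'d': [0.0, 0.0004, 0.0031], 'r': [-0.0001, -0.0003, -0.0]}
```

Emit:
arm_command(
  commands=[
    {"jaw": 0, "dx": 0, "dy": -0.0261, "dz": -0.0017, "rx": 0, "ry": 0, "rz": 0},
    {"jaw": 0, "dx": 0, "dy": -0.0518, "dz": -0.0068, "rx": 0, "ry": 0, "rz": 0},
    {"jaw": 0, "dx": 0, "dy": -0.0765, "dz": -0.0152, "rx": 0, "ry": 0, "rz": 0},
    {"jaw": 0, "dx": 0, "dy": -0.1, "dz": -0.0268, "rx": 0, "ry": 0, "rz": 0},
    {"jaw": 0, "dx": 0, "dy": -0.1218, "dz": -0.0413, "rx": 0, "ry": 0, "rz": 0},
    {"jaw": 0, "dx": 0, "dy": -0.1414, "dz": -0.0586, "rx": 0, "ry": 0, "rz": 0},
  ],
)

```text
clock: 9.8
position: [0.5689, 0.1112, 0.1604]
eef_rot: [[0.004, 0.978, -0.209], [-0.003, -0.209, -0.978], [-1.0, 0.005, 0.002]]
wrist_force: [5.2, -4.4, -1.4]
opening: 0.0191
```

```bash
cat > ft.py <<'E'
from h import *; from cell import r
C=np.array([.6182,.1446])
s=r.get_state(); p=s["position"][:2]-C; n=np.hypot(*p); rad=p/n; tan=np.array([rad[1],-rad[0]]) # clockwise
F=s["wrist_force"]; print("t",round(s["clock"],2),"ang",round(-np.degrees(np.arctan2(p[1],p[0])),1),"r",round(n*1000,1),"z",s["position"][2].round(4),"Ftan",(-F[:2]@tan).round(2),"Frad",(F[:2]@rad).round(2),"Fz",F[2].round(2),"op",round(s["opening"],4),"dq",np.abs(s["dq"]).max().round(3))
print("yawerr",Ro.from_matrix(Rdown(np.radians(-12.1)).T@s["eef_rot"]).as_rotvec().round(3))
E
python3 ft.py
```

```text
t 9.8 ang 145.9 r 59.6 z 0.1604 Ftan 6.59 Frad -1.84 Fz -1.35 op 0.0191 dq 0.118
yawerr [-0.001 -0.002  0.005]
```

Emit:
arm_command(
  commands=[
    {"jaw": 0, "dx": 0, "dy": -0.0173, "dz": -0.0196, "rx": 0, "ry": 0, "rz": 0},
    {"jaw": 0, "dx": 0, "dy": -0.0318, "dz": -0.0414, "rx": 0, "ry": 0, "rz": 0},
    {"jaw": 0, "dx": 0, "dy": -0.0434, "dz": -0.0649, "rx": 0, "ry": 0, "rz": 0},
    {"jaw": 0, "dx": 0, "dy": -0.0518, "dz": -0.0896, "rx": 0, "ry": 0, "rz": 0},
    {"jaw": 0, "dx": 0, "dy": -0.0569, "dz": -0.1153, "rx": 0, "ry": 0, "rz": 0},
    {"jaw": 0, "dx": 0, "dy": -0.0586, "dz": -0.1414, "rx": 0, "ry": 0, "rz": 0},
    {"jaw": 0, "dx": 0, "dy": -0.0569, "dz": -0.1675, "rx": 0, "ry": 0, "rz": 0},
    {"jaw": 0, "dx": 0, "dy": -0.0518, "dz": -0.1932, "rx": 0, "ry": 0, "rz": 0},
    {"jaw": 0, "dx": 0, "dy": -0.0434, "dz": -0.2179, "rx": 0, "ry": 0, "rz": 0},
    {"jaw": 0, "dx": 0, "dy": -0.0318, "dz": -0.2414, "rx": 0, "ry": 0, "rz": 0},
    {"jaw": 0, "dx": 0, "dy": -0.0173, "dz": -0.2632, "rx": 0, "ry": 0, "rz": 0},
    {"jaw": 0, "dx": 0, "dy": 0, "dz": -0.2828, "rx": 0, "ry": 0, "rz": 0},
  ],
)

```text
clock: 11.0
position: [0.5831, 0.1942, 0.1601]
eef_rot: [[-0.006, 0.978, -0.209], [-0.004, -0.209, -0.978], [-1.0, -0.005, 0.005]]
wrist_force: [-5.7, -4.4, 4.8]
opening: 0.0195
```

```bash
python3 ft.py
```

```text
t 11.0 ang -125.3 r 60.8 z 0.1601 Ftan 7.21 Frad -0.32 Fz 4.79 op 0.0195 dq 0.187
yawerr [-0.001 -0.005 -0.005]
```

Emit:
arm_command(
  commands=[
    {"jaw": 0, "dx": 0, "dy": 0.0196, "dz": -0.0173, "rx": 0, "ry": 0, "rz": 0},
    {"jaw": 0, "dx": 0, "dy": 0.0414, "dz": -0.0318, "rx": 0, "ry": 0, "rz": 0},
    {"jaw": 0, "dx": 0, "dy": 0.0649, "dz": -0.0434, "rx": 0, "ry": 0, "rz": 0},
    {"jaw": 0, "dx": 0, "dy": 0.0896, "dz": -0.0518, "rx": 0, "ry": 0, "rz": 0},
    {"jaw": 0, "dx": 0, "dy": 0.1153, "dz": -0.0569, "rx": 0, "ry": 0, "rz": 0},
    {"jaw": 0, "dx": 0, "dy": 0.1414, "dz": -0.0586, "rx": 0, "ry": 0, "rz": 0},
    {"jaw": 0, "dx": 0, "dy": 0.1675, "dz": -0.0569, "rx": 0, "ry": 0, "rz": 0},
    {"jaw": 0, "dx": 0, "dy": 0.1932, "dz": -0.0518, "rx": 0, "ry": 0, "rz": 0},
    {"jaw": 0, "dx": 0, "dy": 0.2179, "dz": -0.0434, "rx": 0, "ry": 0, "rz": 0},
    {"jaw": 0, "dx": 0, "dy": 0.2414, "dz": -0.0318, "rx": 0, "ry": 0, "rz": 0},
    {"jaw": 0, "dx": 0, "dy": 0.2632, "dz": -0.0173, "rx": 0, "ry": 0, "rz": 0},
    {"jaw": 0, "dx": 0, "dy": 0.2828, "dz": 0, "rx": 0, "ry": 0, "rz": 0},
  ],
)

```text
clock: 12.2
position: [0.6669, 0.1805, 0.1603]
eef_rot: [[-0.003, 0.978, -0.21], [0.004, -0.21, -0.978], [-1.0, -0.004, -0.003]]
wrist_force: [-2.5, 5.9, 3.1]
opening: 0.0196
```

```bash
python3 ft.py; python3 - <<'E'
from h import *; from cell import r
for n in ("side","top"):
    c=r.read_camera(n); np.savez(f"pics/{n}2.npz",**c)
    q=c["frame"][220:370,170:370] if n=="side" else c["frame"][170:345,180:290]
    cv2.imwrite(f"pics/{n}2.png",cv2.resize(q[:,:,::-1],None,fx=3,fy=3,interpolation=cv2.INTER_CUBIC))
E
```

```text
t 12.2 ang -36.4 r 60.5 z 0.1603 Ftan 6.26 Frad 1.51 Fz 3.14 op 0.0196 dq 0.104
yawerr [ 0.     0.003 -0.004]
```

View pics/side2.png

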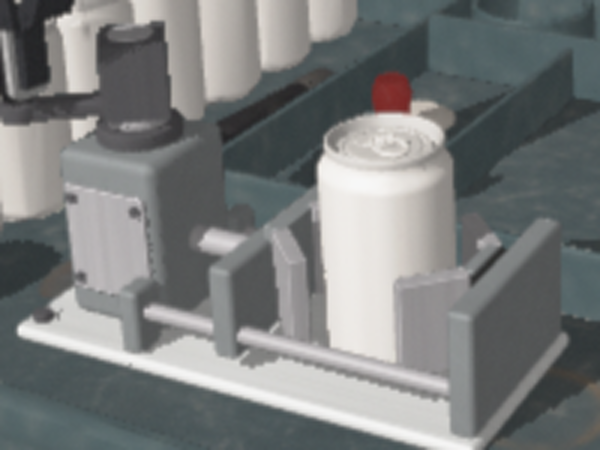

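View pics/top2.png

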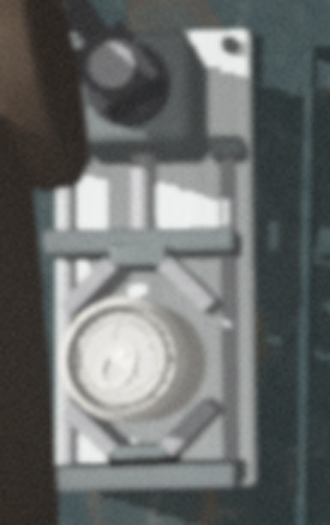

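The jaw is closing on the can and the crank sits flush on its shoulder. I'll keep winding.

Emit:
arm_command(
  commands=[
    {"jaw": 0, "dx": 0, "dy": 0.0173, "dz": 0.0196, "rx": 0, "ry": 0, "rz": 0},
    {"jaw": 0, "dx": 0, "dy": 0.0318, "dz": 0.0414, "rx": 0, "ry": 0, "rz": 0},
    {"jaw": 0, "dx": 0, "dy": 0.0434, "dz": 0.0649, "rx": 0, "ry": 0, "rz": 0},
    {"jaw": 0, "dx": 0, "dy": 0.0518, "dz": 0.0896, "rx": 0, "ry": 0, "rz": 0},
    {"jaw": 0, "dx": 0, "dy": 0.0569, "dz": 0.1153, "rx": 0, "ry": 0, "rz": 0},
    {"jaw": 0, "dx": 0, "dy": 0.0586, "dz": 0.1414, "rx": 0, "ry": 0, "rz": 0},
    {"jaw": 0, "dx": 0, "dy": 0.0569, "dz": 0.1675, "rx": 0, "ry": 0, "rz": 0},
    {"jaw": 0, "dx": 0, "dy": 0.0518, "dz": 0.1932, "rx": 0, "ry": 0, "rz": 0},
    {"jaw": 0, "dx": 0, "dy": 0.0434, "dz": 0.2179, "rx": 0, "ry": 0, "rz": 0},
    {"jaw": 0, "dx": 0, "dy": 0.0318, "dz": 0.2414, "rx": 0, "ry": 0, "rz": 0},
    {"jaw": 0, "dx": 0, "dy": 0.0173, "dz": 0.2632, "rx": 0, "ry": 0, "rz": 0},
    {"jaw": 0, "dx": 0, "dy": 0, "dz": 0.2828, "rx": 0, "ry": 0, "rz": 0},
  ],
)

```text
clock: 13.5
position: [0.6523, 0.096, 0.1604]
eef_rot: [[0.006, 0.978, -0.21], [0.002, -0.21, -0.978], [-1.0, 0.005, -0.003]]
wrist_force: [4.1, 3.8, -2.5]
opening: 0.0195
```

```bash
python3 ft.py
```

```text
t 13.5 ang 55.0 r 59.3 z 0.1604 Ftan 5.54 Frad -0.72 Fz -2.53 op 0.0195 dq 0.183
yawerr [0.    0.003 0.005]
```

Emit:
arm_command(
  commands=[
    {"jaw": 0, "dx": 0, "dy": -0.0196, "dz": 0.0173, "rx": 0, "ry": 0, "rz": 0},
    {"jaw": 0, "dx": 0, "dy": -0.0414, "dz": 0.0318, "rx": 0, "ry": 0, "rz": 0},
    {"jaw": 0, "dx": 0, "dy": -0.0649, "dz": 0.0434, "rx": 0, "ry": 0, "rz": 0},
    {"jaw": 0, "dx": 0, "dy": -0.0896, "dz": 0.0518, "rx": 0, "ry": 0, "rz": 0},
    {"jaw": 0, "dx": 0, "dy": -0.1153, "dz": 0.0569, "rx": 0, "ry": 0, "rz": 0},
    {"jaw": 0, "dx": 0, "dy": -0.1414, "dz": 0.0586, "rx": 0, "ry": 0, "rz": 0},
    {"jaw": 0, "dx": 0, "dy": -0.1675, "dz": 0.0569, "rx": 0, "ry": 0, "rz": 0},
    {"jaw": 0, "dx": 0, "dy": -0.1932, "dz": 0.0518, "rx": 0, "ry": 0, "rz": 0},
    {"jaw": 0, "dx": 0, "dy": -0.2179, "dz": 0.0434, "rx": 0, "ry": 0, "rz": 0},
    {"jaw": 0, "dx": 0, "dy": -0.2414, "dz": 0.0318, "rx": 0, "ry": 0, "rz": 0},
    {"jaw": 0, "dx": 0, "dy": -0.2632, "dz": 0.0173, "rx": 0, "ry": 0, "rz": 0},
    {"jaw": 0, "dx": 0, "dy": -0.2828, "dz": 0, "rx": 0, "ry": 0, "rz": 0},
  ],
)

```text
clock: 14.7
position: [0.5693, 0.1107, 0.1604]
eef_rot: [[0.005, 0.978, -0.208], [-0.004, -0.208, -0.978], [-1.0, 0.006, 0.003]]
wrist_force: [4.7, -4.4, -1.2]
opening: 0.0196
```

```bash
python3 ft.py; python3 - <<'E'
from h import *; from cell import r
for n in ("side","top"):
    c=r.read_camera(n); np.savez(f"pics/{n}3.npz",**c)
    q=c["frame"][220:370,170:370] if n=="side" else c["frame"][170:345,180:290]
    cv2.imwrite(f"pics/{n}3.png",cv2.resize(q[:,:,::-1],None,fx=3,fy=3,interpolation=cv2.INTER_CUBIC))
def box(n,W,c,u0,u1,v0,v1,z0,z1):
    p=W[v0:v1,u0:u1].reshape(-1,3); m=(p[:,2]>z0)&(p[:,2]<z1)&(c["z_map"][v0:v1,u0:u1].ravel()>0); p=p[m]
    print(n,len(p),np.percentile(p[:,0],[2,50,98]).round(4),np.percentile(p[:,1],[2,50,98]).round(4))
for k in ("0","2","3"):
    c=load(f"pics/top{k}.npz"); W=world(c)
    box("can"+k,W,c,195,250,265,330,.118,.15); box("jawplate",W,c,195,262,230,300,.06,.085)
E
```

```text
t 14.7 ang 145.3 r 59.5 z 0.1604 Ftan 6.23 Frad -1.34 Fz -1.19 op 0.0196 dq 0.118
yawerr [-0.001 -0.003  0.006]
can0 1234 [0.4427 0.4704 0.4974] [0.1131 0.1404 0.1679]
jawplate 960 [0.4725 0.5429 0.5555] [0.0932 0.1415 0.191 ]
can2 1232 [0.4427 0.4702 0.4977] [0.1134 0.1406 0.1678]
jawplate 946 [0.4751 0.5311 0.5437] [0.0929 0.1398 0.1908]
can3 119 [0.4921 0.4953 0.5005] [0.1231 0.141  0.1615]
jawplate 310 [0.4943 0.5197 0.5326] [0.1238 0.1688 0.1926]
```

View pics/side3.png

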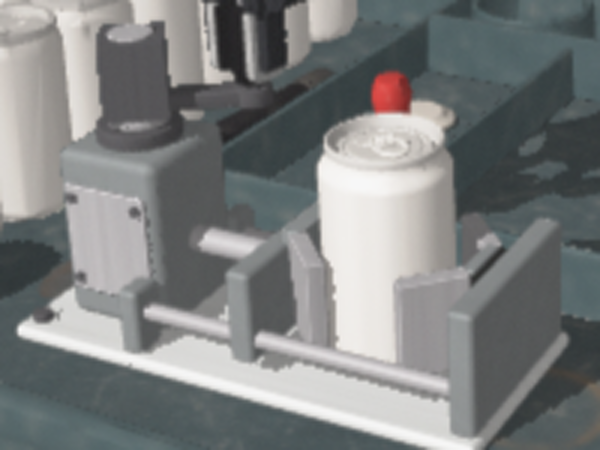

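View pics/top3.png

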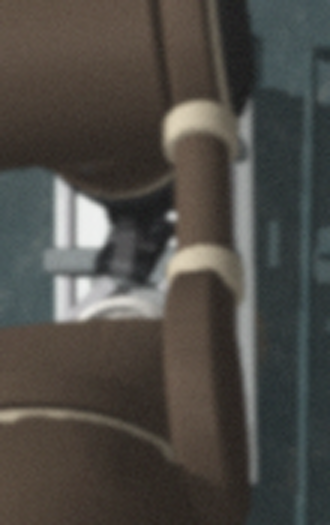

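Emit:
arm_command(
  commands=[
    {"jaw": 0, "dx": 0, "dy": -0.0173, "dz": -0.0196, "rx": 0, "ry": 0, "rz": 0},
    {"jaw": 0, "dx": 0, "dy": -0.0318, "dz": -0.0414, "rx": 0, "ry": 0, "rz": 0},
    {"jaw": 0, "dx": 0, "dy": -0.0434, "dz": -0.0649, "rx": 0, "ry": 0, "rz": 0},
    {"jaw": 0, "dx": 0, "dy": -0.0518, "dz": -0.0896, "rx": 0, "ry": 0, "rz": 0},
    {"jaw": 0, "dx": 0, "dy": -0.0569, "dz": -0.1153, "rx": 0, "ry": 0, "rz": 0},
    {"jaw": 0, "dx": 0, "dy": -0.0586, "dz": -0.1414, "rx": 0, "ry": 0, "rz": 0},
  ],
)

```text
clock: 15.4
position: [0.5591, 0.1557, 0.1603]
eef_rot: [[-0.001, 0.978, -0.209], [-0.005, -0.209, -0.978], [-1.0, -0.0, 0.005]]
wrist_force: [-1.3, -5.2, 3.0]
opening: 0.0197
```

```bash
python3 ft.py; python3 - <<'E'
from h import *; from cell import r
C=np.array([.6182,.1446])
L=[]
for k in range(6):
    s=r.get_state(); p=s["position"][:2]-C; rad=p/np.hypot(*p); tan=np.array([rad[1],-rad[0]]); F=s["wrist_force"][:2]
    L.append([-F@tan,F@rad,s["torque"][2]]); c=r.read_camera("side")
print(np.array(L).round(2).tolist())
np.savez(f"pics/side4.npz",**c)
q=c["frame"][220:370,170:370]
cv2.imwrite(f"pics/side4.png",cv2.resize(q[:,:,::-1],None,fx=4,fy=4,interpolation=cv2.INTER_CUBIC))
E
```

```text
t 15.4 ang -169.4 r 60.2 z 0.1603 Ftan 5.37 Frad 0.29 Fz 2.98 op 0.0197 dq 0.127
yawerr [-0.001 -0.005 -0.   ]
[[5.37, 0.29, 0.06], [4.34, -0.64, 0.05], [3.71, -0.7, 0.0], [3.96, 0.27, 0.01], [4.92, -0.51, -0.01], [5.09, -0.31, 0.02]]
```

View pics/side4.png

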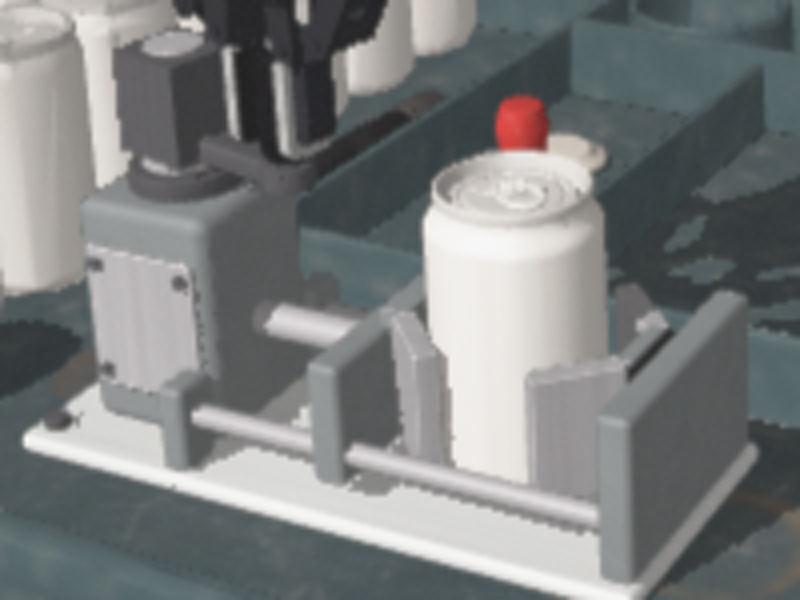

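Emit:
arm_command(
  commands=[
    {"jaw": 0, "dx": 0, "dy": 0.0017, "dz": -0.0261, "rx": 0, "ry": 0, "rz": 0},
    {"jaw": 0, "dx": 0, "dy": 0.0068, "dz": -0.0518, "rx": 0, "ry": 0, "rz": 0},
    {"jaw": 0, "dx": 0, "dy": 0.0152, "dz": -0.0765, "rx": 0, "ry": 0, "rz": 0},
  ],
)

```text
clock: 16.0
position: [0.5679, 0.1783, 0.1601]
eef_rot: [[-0.003, 0.978, -0.21], [-0.002, -0.21, -0.978], [-1.0, -0.002, 0.003]]
wrist_force: [-2.6, -6.0, 5.7]
opening: 0.0198
```

```bash
python3 ft.py
```

```text
t 16.0 ang -146.2 r 60.6 z 0.1601 Ftan 6.45 Frad -1.23 Fz 5.71 op 0.0198 dq 0.146
yawerr [ 0.    -0.003 -0.002]
```

Emit:
arm_command(
  commands=[
    {"jaw": 0, "dx": 0, "dy": 0.0116, "dz": -0.0235, "rx": 0, "ry": 0, "rz": 0},
    {"jaw": 0, "dx": 0, "dy": 0.0261, "dz": -0.0453, "rx": 0, "ry": 0, "rz": 0},
    {"jaw": 0, "dx": 0, "dy": 0.0434, "dz": -0.0649, "rx": 0, "ry": 0, "rz": 0},
  ],
)

```text
clock: 16.3
position: [0.584, 0.195, 0.16]
eef_rot: [[-0.005, 0.978, -0.21], [-0.002, -0.21, -0.978], [-1.0, -0.004, 0.003]]
wrist_force: [-4.5, -5.0, 6.3]
opening: 0.0193
```

```bash
python3 ft.py; python3 - <<'E'
from h import *; from cell import r
C=np.array([.6182,.1446])
L=[]
for k in range(6):
    s=r.get_state(); p=s["position"][:2]-C; rad=p/np.hypot(*p); tan=np.array([rad[1],-rad[0]]); F=s["wrist_force"][:2]
    L.append([-F@tan,F@rad]); c=r.read_camera("side" if k else "top"); np.savez(f"pics/{'side' if k else 'top'}5.npz",**c)
    if k==0: t=c
print(np.array(L).round(2).tolist())
q=c["frame"][220:370,170:370]
cv2.imwrite(f"pics/side5.png",cv2.resize(q[:,:,::-1],None,fx=4,fy=4,interpolation=cv2.INTER_CUBIC))
cv2.imwrite(f"pics/top5.png",cv2.resize(t["frame"][170:345,180:290,::-1],None,fx=3,fy=3,interpolation=cv2.INTER_CUBIC))
E
```

```text
t 16.3 ang -124.2 r 60.9 z 0.16 Ftan 6.51 Frad -1.57 Fz 6.33 op 0.0193 dq 0.184
yawerr [-0.    -0.003 -0.004]
[[6.51, -1.57], [3.57, -0.87], [3.66, -0.75], [3.07, -1.04], [3.59, -1.15], [2.52, -0.87]]
```

View pics/side5.png

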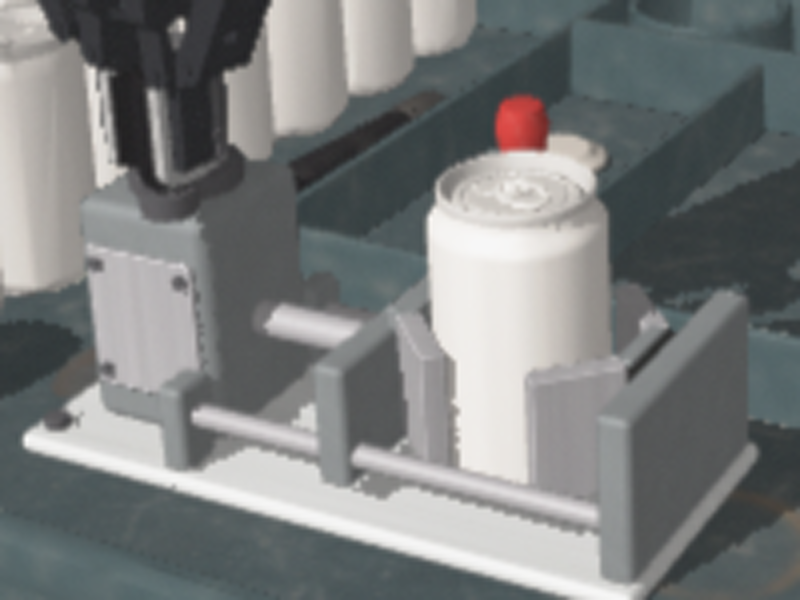

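View pics/top5.png

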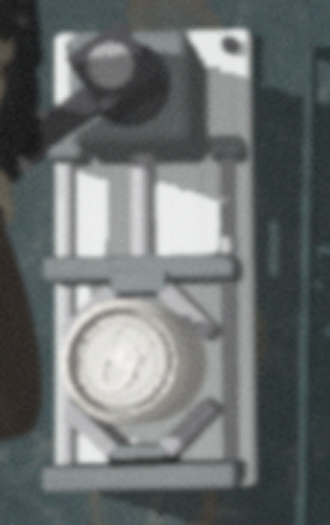

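```bash
cat > can.py <<'E'
from h import *; import sys
for k in sys.argv[1:]:
    c=load(f"pics/top{k}.npz"); W=world(c)
    sub=np.zeros(c["z_map"].shape,bool); sub[260:335,190:260]=1
    m=sub&(W[...,2]>.117)&(W[...,2]<.15)&(c["z_map"]>0); p=W[m]
    (x,y),rr=cv2.minEnclosingCircle((p[:,:2]*1000).astype(np.float32))
    j=np.zeros_like(sub); j[225:300,195:262]=1; q=W[j&(W[...,2]>.06)&(W[...,2]<.085)]
    print(k,"can n",len(p),"mean",p.mean(0).round(4),"enc",round(x,1),round(y,1),round(rr,1),"fix x mean",(.6182-p[:,0].mean()).round(4),"jawback",np.percentile(q[:,0],98).round(4))
E
python3 can.py 0 2 5
```

```text
0 can n 1272 mean [0.4699 0.1404 0.1245] enc 470.1 141.3 32.5 fix x mean 0.1483 jawback 0.5555
2 can n 1272 mean [0.4698 0.1406 0.1245] enc 470.2 141.2 32.6 fix x mean 0.1484 jawback 0.5437
5 can n 1269 mean [0.4687 0.1401 0.1245] enc 468.9 140.5 32.7 fix x mean 0.1495 jawback 0.5286
```

Emit:
arm_command(
  commands=[
    {"jaw": 0, "dx": 0, "dy": 0.0196, "dz": -0.0173, "rx": 0, "ry": 0, "rz": 0},
    {"jaw": 0, "dx": 0, "dy": 0.0414, "dz": -0.0318, "rx": 0, "ry": 0, "rz": 0},
    {"jaw": 0, "dx": 0, "dy": 0.0649, "dz": -0.0434, "rx": 0, "ry": 0, "rz": 0},
  ],
)

```text
clock: 16.9
position: [0.6054, 0.2043, 0.16]
eef_rot: [[-0.005, 0.978, -0.21], [-0.0, -0.21, -0.978], [-1.0, -0.005, 0.002]]
wrist_force: [-5.6, -2.7, 7.6]
opening: 0.0196
```

```bash
python3 ft.py
```

```text
t 16.9 ang -102.1 r 61.1 z 0.16 Ftan 6.0 Frad -1.46 Fz 7.6 op 0.0196 dq 0.202
yawerr [ 0.    -0.002 -0.005]
```

Emit:
arm_command(
  commands=[
    {"jaw": 0, "dx": 0, "dy": 0.0247, "dz": -0.0084, "rx": 0, "ry": 0, "rz": 0},
    {"jaw": 0, "dx": 0, "dy": 0.0504, "dz": -0.0135, "rx": 0, "ry": 0, "rz": 0},
  ],
)

```text
clock: 17.1
position: [0.6209, 0.2056, 0.16]
eef_rot: [[-0.006, 0.978, -0.21], [0.001, -0.21, -0.978], [-1.0, -0.006, 0.001]]
wrist_force: [-7.1, -1.4, 7.1]
opening: 0.0196
```

```bash
python3 ft.py
```

```text
t 17.1 ang -87.5 r 61.1 z 0.16 Ftan 7.02 Frad -1.74 Fz 7.13 op 0.0196 dq 0.193
yawerr [ 0.    -0.001 -0.006]
```

Emit:
arm_command(
  commands=[
    {"jaw": 0, "dx": 0, "dy": 0.0261, "dz": -0.0017, "rx": 0, "ry": 0, "rz": 0},
    {"jaw": 0, "dx": 0, "dy": 0.0522, "dz": 0, "rx": 0, "ry": 0, "rz": 0},
  ],
)

```text
clock: 17.3
position: [0.6361, 0.203, 0.16]
eef_rot: [[-0.006, 0.978, -0.21], [0.002, -0.21, -0.978], [-1.0, -0.006, -0.001]]
wrist_force: [-6.6, 0.6, 6.5]
opening: 0.0195
```

```bash
python3 ft.py
```

```text
t 17.3 ang -72.9 r 61.1 z 0.16 Ftan 6.5 Frad -1.35 Fz 6.51 op 0.0195 dq 0.17
yawerr [ 0.001  0.001 -0.006]
```

Emit:
arm_command(
  commands=[
    {"jaw": 0, "dx": 0, "dy": 0.0257, "dz": 0.0051, "rx": 0, "ry": 0, "rz": 0},
    {"jaw": 0, "dx": 0, "dy": 0.0504, "dz": 0.0135, "rx": 0, "ry": 0, "rz": 0},
  ],
)

```text
clock: 17.5
position: [0.6501, 0.1965, 0.16]
eef_rot: [[-0.006, 0.978, -0.21], [0.003, -0.21, -0.978], [-1.0, -0.006, -0.002]]
wrist_force: [-6.2, 2.5, 6.9]
opening: 0.0197
```

```bash
python3 ft.py
```

```text
t 17.5 ang -58.4 r 60.9 z 0.16 Ftan 6.57 Frad -1.06 Fz 6.91 op 0.0197 dq 0.138
yawerr [ 0.001  0.002 -0.006]
```

```bash
python3 - <<'E'
from h import *; from cell import r
c=r.read_camera("top"); np.savez("pics/top6.npz",**c)
cv2.imwrite(f"pics/top6.png",cv2.resize(c["frame"][170:345,180:290,::-1],None,fx=3,fy=3,interpolation=cv2.INTER_CUBIC))
c=r.read_camera("side"); np.savez("pics/side6.npz",**c)
q=c["frame"][240:370,230:380]
cv2.imwrite(f"pics/side6.png",cv2.resize(q[:,:,::-1],None,fx=5,fy=4.5,interpolation=cv2.INTER_CUBIC))
E
python3 can.py 5 6
```

```text
5 can n 1269 mean [0.4687 0.1401 0.1245] enc 468.9 140.5 32.7 fix x mean 0.1495 jawback 0.5286
6 can n 1275 mean [0.4662 0.1391 0.1246] enc 466.2 139.9 32.4 fix x mean 0.152 jawback 0.5252
```

View pics/top6.png

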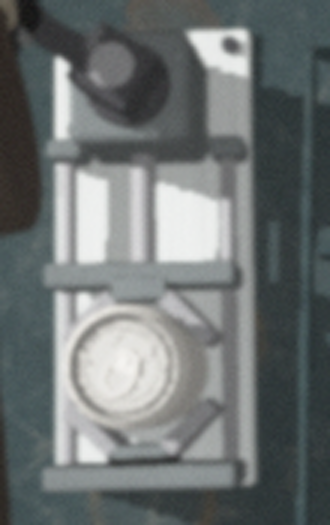

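View pics/side6.png

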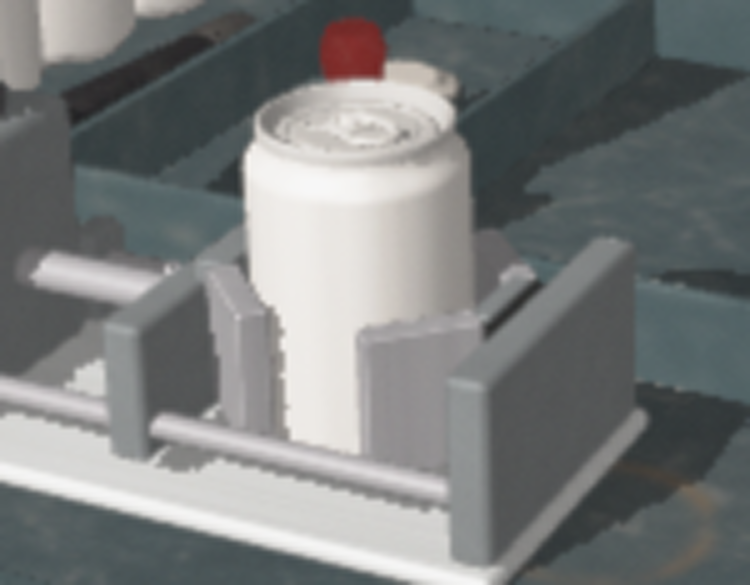

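Emit:
arm_command(
  commands=[
    {"jaw": 0, "dx": 0, "dy": 0.0235, "dz": 0.0116, "rx": 0, "ry": 0, "rz": 0},
    {"jaw": 0, "dx": 0, "dy": 0.0453, "dz": 0.0261, "rx": 0, "ry": 0, "rz": 0},
  ],
)

```text
clock: 17.8
position: [0.6619, 0.1868, 0.1601]
eef_rot: [[-0.005, 0.978, -0.21], [0.005, -0.21, -0.978], [-1.0, -0.006, -0.004]]
wrist_force: [-5.0, 4.1, 5.1]
opening: 0.0197
```

```bash
python3 ft.py
```

```text
t 17.8 ang -44.0 r 60.8 z 0.1601 Ftan 6.43 Frad -0.74 Fz 5.09 op 0.0197 dq 0.102
yawerr [ 0.001  0.004 -0.006]
```

Emit:
arm_command(
  commands=[
    {"jaw": 0, "dx": 0, "dy": 0.0196, "dz": 0.0173, "rx": 0, "ry": 0, "rz": 0},
    {"jaw": 0, "dx": 0, "dy": 0.0369, "dz": 0.0369, "rx": 0, "ry": 0, "rz": 0},
  ],
)

```text
clock: 18.0
position: [0.671, 0.1742, 0.1601]
eef_rot: [[-0.003, 0.978, -0.21], [0.006, -0.21, -0.978], [-1.0, -0.004, -0.005]]
wrist_force: [-4.2, 4.8, 5.2]
opening: 0.0196
```

```bash
python3 ft.py
```

```text
t 18.0 ang -29.3 r 60.5 z 0.1601 Ftan 6.22 Frad -1.31 Fz 5.2 op 0.0196 dq 0.108
yawerr [ 0.001  0.005 -0.004]
```

Emit:
arm_command(
  commands=[
    {"jaw": 0, "dx": 0, "dy": 0.0145, "dz": 0.0218, "rx": 0, "ry": 0, "rz": 0},
    {"jaw": 0, "dx": 0, "dy": 0.0261, "dz": 0.0453, "rx": 0, "ry": 0, "rz": 0},
  ],
)

```text
clock: 18.2
position: [0.6766, 0.1597, 0.1602]
eef_rot: [[-0.001, 0.978, -0.211], [0.007, -0.211, -0.978], [-1.0, -0.003, -0.007]]
wrist_force: [-2.0, 5.5, 5.0]
opening: 0.0195
```

```bash
python3 ft.py
```

```text
t 18.2 ang -14.5 r 60.3 z 0.1602 Ftan 5.84 Frad -0.54 Fz 4.99 op 0.0195 dq 0.116
yawerr [ 0.001  0.007 -0.003]
```

Emit:
arm_command(
  commands=[
    {"jaw": 0, "dx": 0, "dy": 0.0084, "dz": 0.0247, "rx": 0, "ry": 0, "rz": 0},
    {"jaw": 0, "dx": 0, "dy": 0.0135, "dz": 0.0504, "rx": 0, "ry": 0, "rz": 0},
  ],
)

```text
clock: 18.4
position: [0.6782, 0.1442, 0.1603]
eef_rot: [[0.001, 0.978, -0.211], [0.007, -0.211, -0.978], [-1.0, -0.0, -0.007]]
wrist_force: [-0.5, 6.0, 2.6]
opening: 0.0194
```

```bash
python3 ft.py;  python3 - <<'E'
from h import *; from cell import r
c=r.read_camera("top"); np.savez("pics/top7.npz",**c)
cv2.imwrite(f"pics/top7.png",cv2.resize(c["frame"][170:345,180:290,::-1],None,fx=3,fy=3,interpolation=cv2.INTER_CUBIC))
E
python3 can.py 6 7
```

```text
t 18.4 ang 0.4 r 60.0 z 0.1603 Ftan 6.01 Frad -0.53 Fz 2.62 op 0.0194 dq 0.111
yawerr [ 0.001  0.007 -0.   ]
6 can n 1275 mean [0.4662 0.1391 0.1246] enc 466.2 139.9 32.4 fix x mean 0.152 jawback 0.5252
7 can n 402 mean [0.4644 0.1202 0.1237] enc 463.9 128.0 29.0 fix x mean 0.1538 jawback 0.5221
```

View pics/top7.png

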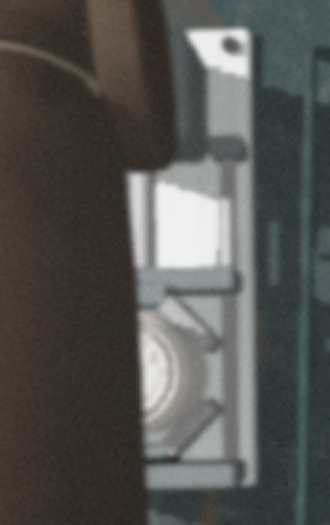

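Emit:
arm_command(
  commands=[
    {"jaw": 0, "dx": 0, "dy": 0.0017, "dz": 0.0261, "rx": 0, "ry": 0, "rz": 0},
    {"jaw": 0, "dx": 0, "dy": 0, "dz": 0.0522, "rx": 0, "ry": 0, "rz": 0},
  ],
)

```text
clock: 18.65
position: [0.6757, 0.1285, 0.1603]
eef_rot: [[0.003, 0.978, -0.21], [0.006, -0.21, -0.978], [-1.0, 0.002, -0.007]]
wrist_force: [1.8, 6.1, 2.1]
opening: 0.0194
```

```bash
python3 ft.py
```

```text
t 18.65 ang 15.7 r 59.8 z 0.1603 Ftan 6.34 Frad 0.13 Fz 2.1 op 0.0194 dq 0.108
yawerr [0.001 0.007 0.002]
```

Emit:
arm_command(
  commands=[
    {"jaw": 0, "dx": 0, "dy": -0.0051, "dz": 0.0257, "rx": 0, "ry": 0, "rz": 0},
    {"jaw": 0, "dx": 0, "dy": -0.0135, "dz": 0.0504, "rx": 0, "ry": 0, "rz": 0},
  ],
)

```text
clock: 18.85
position: [0.6693, 0.114, 0.1603]
eef_rot: [[0.005, 0.978, -0.21], [0.006, -0.21, -0.978], [-1.0, 0.004, -0.007]]
wrist_force: [3.9, 5.5, 1.0]
opening: 0.0196
```

```bash
python3 ft.py;  python3 - <<'E'
from h import *; from cell import r
c=r.read_camera("side"); np.savez("pics/side8.npz",**c)
q=c["frame"][240:370,230:380]
cv2.imwrite(f"pics/side8.png",cv2.resize(q[:,:,::-1],None,fx=5,fy=4.5,interpolation=cv2.INTER_CUBIC))
E
```

```text
t 18.85 ang 30.9 r 59.6 z 0.1603 Ftan 6.71 Frad 0.55 Fz 1.03 op 0.0196 dq 0.138
yawerr [0.001 0.007 0.004]
```

View pics/side8.png

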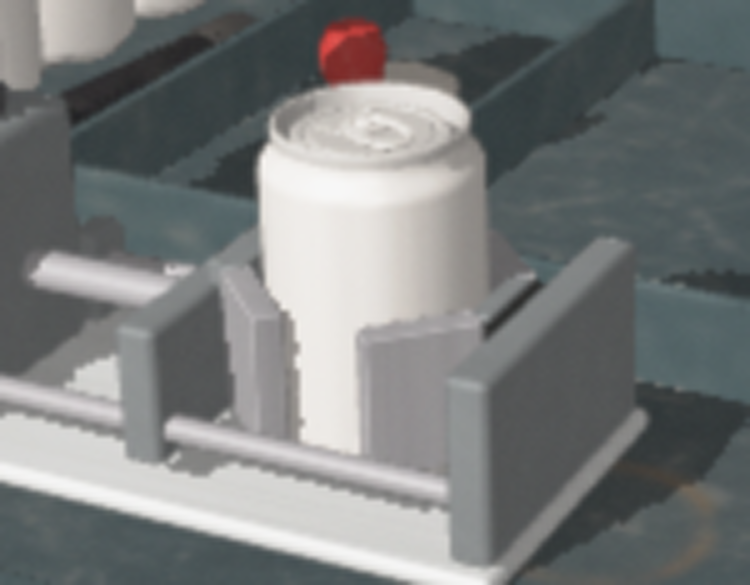

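Emit:
arm_command(
  commands=[
    {"jaw": 0, "dx": 0, "dy": -0.0116, "dz": 0.0235, "rx": 0, "ry": 0, "rz": 0},
  ],
)

```text
clock: 19.0
position: [0.6648, 0.1077, 0.1604]
eef_rot: [[0.006, 0.978, -0.21], [0.005, -0.21, -0.978], [-1.0, 0.005, -0.006]]
wrist_force: [4.3, 5.8, 0.4]
opening: 0.0194
```

```bash
python3 ft.py
```

```text
t 19.0 ang 38.4 r 59.4 z 0.1604 Ftan 7.22 Frad -0.29 Fz 0.37 op 0.0194 dq 0.162
yawerr [0.001 0.006 0.005]
```

Emit:
arm_command(
  commands=[
    {"jaw": 0, "dx": 0, "dy": -0.0145, "dz": 0.0218, "rx": 0, "ry": 0, "rz": 0},
  ],
)

```text
clock: 19.1
position: [0.6592, 0.1016, 0.1604]
eef_rot: [[0.006, 0.978, -0.21], [0.004, -0.21, -0.978], [-1.0, 0.005, -0.005]]
wrist_force: [4.5, 3.9, 0.2]
opening: 0.0193
```

```bash
python3 ft.py
```

```text
t 19.1 ang 46.3 r 59.4 z 0.1604 Ftan 5.94 Frad 0.27 Fz 0.21 op 0.0193 dq 0.173
yawerr [0.001 0.005 0.005]
```

Emit:
arm_command(
  commands=[
    {"jaw": 0, "dx": 0, "dy": -0.0173, "dz": 0.0196, "rx": 0, "ry": 0, "rz": 0},
  ],
)

```text
clock: 19.2
position: [0.6531, 0.0967, 0.1603]
eef_rot: [[0.007, 0.978, -0.21], [0.004, -0.21, -0.978], [-1.0, 0.006, -0.005]]
wrist_force: [5.7, 4.0, -0.5]
opening: 0.0195
```

```bash
python3 ft.py
```

```text
t 19.2 ang 53.9 r 59.3 z 0.1603 Ftan 6.92 Frad 0.14 Fz -0.5 op 0.0195 dq 0.184
yawerr [0.001 0.005 0.006]
```

Emit:
arm_command(
  commands=[
    {"jaw": 0, "dx": 0, "dy": -0.0196, "dz": 0.0173, "rx": 0, "ry": 0, "rz": 0},
  ],
)

```text
clock: 19.3
position: [0.6467, 0.0926, 0.1604]
eef_rot: [[0.008, 0.978, -0.21], [0.003, -0.21, -0.978], [-1.0, 0.007, -0.005]]
wrist_force: [6.6, 4.5, -1.5]
opening: 0.0196
```

```bash
python3 ft.py
```

```text
t 19.3 ang 61.2 r 59.3 z 0.1604 Ftan 7.99 Frad -0.8 Fz -1.49 op 0.0196 dq 0.19
yawerr [0.001 0.005 0.007]
```

```bash
cat > trk.py <<'E'
from h import *; from cell import r
import sys
k=sys.argv[1]; A=[];L=[]
C=np.array([.6182,.1446])
for i in range(3):
    s=r.get_state(); p=s["position"][:2]-C; rad=p/np.hypot(*p); tan=np.array([rad[1],-rad[0]]); L.append((-s["wrist_force"][:2]@tan).round(2))
    c=r.read_camera("side"); A.append(c["frame"].astype(float))
c["frame"]=np.mean(A,0).astype(np.uint8); np.savez(f"pics/side{k}.npz",**c); print(L)
E
cat > sh.py <<'E'
from h import *; import sys
def g(k): return cv2.cvtColor(load(f"pics/side{k}.npz")["frame"],cv2.COLOR_RGB2GRAY).astype(np.float32)
def ecc(a,b,box):
    x0,x1,y0,y1=box; T=a[y0:y1,x0:x1]; M=np.eye(2,3,dtype=np.float32)
    I=b[y0-8:y1+8,x0-8:x1+8]; M[:,2]=8
    cc,M=cv2.findTransformECC(T,I,M,cv2.MOTION_TRANSLATION,(3,200,1e-6)); return (M[:,2]-8).round(2),round(cc,3)
ks=sys.argv[1:]; ref=g(ks[0])
for k in ks[1:]:
    b=g(k); print(k,"cantop",ecc(ref,b,(276,328,255,278)),"jaw",ecc(ref,b,(246,262,296,344)),"stop",ecc(ref,b,(316,360,288,366)))
E
python3 trk.py 9; python3 sh.py 6 8 9
```

```text
[np.float64(7.99), np.float64(6.01), np.float64(4.5)]
8 cantop (array([2.57, 0.94], dtype=float32), 0.967) jaw (array([2.35, 0.49], dtype=float32), 0.986) stop (array([ 0.2 , -0.14], dtype=float32), 0.978)
9 cantop (array([3.33, 0.91], dtype=float32), 0.97) jaw (array([3.3 , 0.65], dtype=float32), 0.976) stop (array([ 0.23, -0.1 ], dtype=float32), 0.967)
```

Emit:
arm_command(
  commands=[
    {"jaw": 0, "dx": 0, "dy": -0.0218, "dz": 0.0145, "rx": 0, "ry": 0, "rz": 0},
  ],
)

```text
clock: 19.55
position: [0.6401, 0.0896, 0.1605]
eef_rot: [[0.009, 0.978, -0.21], [0.003, -0.21, -0.978], [-1.0, 0.008, -0.004]]
wrist_force: [7.1, 2.9, -1.9]
opening: 0.0191
```

```bash
python3 ft.py
```

```text
t 19.55 ang 68.3 r 59.2 z 0.1605 Ftan 7.7 Frad -0.04 Fz -1.94 op 0.0191 dq 0.208
yawerr [0.    0.004 0.008]
```

Emit:
arm_command(
  commands=[
    {"jaw": 0, "dx": 0, "dy": -0.0235, "dz": 0.0116, "rx": 0, "ry": 0, "rz": 0},
  ],
)

```text
clock: 19.65
position: [0.6325, 0.0871, 0.1605]
eef_rot: [[0.009, 0.978, -0.21], [0.002, -0.21, -0.978], [-1.0, 0.009, -0.004]]
wrist_force: [9.2, 2.9, -2.7]
opening: 0.0193
```

```bash
python3 ft.py
```

```text
t 19.65 ang 76.0 r 59.2 z 0.1605 Ftan 9.63 Frad -0.59 Fz -2.72 op 0.0193 dq 0.2
yawerr [0.    0.004 0.009]
```

```bash
python3 trk.py 10; python3 sh.py 6 8 9 10; python3 ft.py;  python3 - <<'E'
from h import *; from cell import r
c=r.read_camera("top"); np.savez("pics/top10.npz",**c)
cv2.imwrite(f"pics/top10.png",cv2.resize(c["frame"][170:345,180:290,::-1],None,fx=3,fy=3,interpolation=cv2.INTER_CUBIC))
E
python3 can.py 6 7 10
```

```text
[np.float64(9.63), np.float64(6.56), np.float64(5.74)]
8 cantop (array([2.57, 0.94], dtype=float32), 0.967) jaw (array([2.35, 0.49], dtype=float32), 0.986) stop (array([ 0.2 , -0.14], dtype=float32), 0.978)
9 cantop (array([3.33, 0.91], dtype=float32), 0.97) jaw (array([3.3 , 0.65], dtype=float32), 0.976) stop (array([ 0.23, -0.1 ], dtype=float32), 0.967)
10 cantop (array([3.84, 1.22], dtype=float32), 0.969) jaw (array([3.62, 0.7 ], dtype=float32), 0.971) stop (array([ 0.21, -0.01], dtype=float32), 0.961)
t 19.8 ang 77.4 r 59.2 z 0.1603 Ftan 6.91 Frad -1.17 Fz 0.49 op 0.0199 dq 0.006
yawerr [0.    0.002 0.006]
6 can n 1275 mean [0.4662 0.1391 0.1246] enc 466.2 139.9 32.4 fix x mean 0.152 jawback 0.5252
7 can n 402 mean [0.4644 0.1202 0.1237] enc 463.9 128.0 29.0 fix x mean 0.1538 jawback 0.5221can.py:8: RuntimeWarning: Mean of empty slice.
  print(k,"can n",len(p),"mean",p.mean(0).round(4),"enc",round(x,1),round(y,1),round(rr,1),"fix x mean",(.6182-p[:,0].mean()).round(4),"jawback",np.percentile(q[:,0],98).round(4))
  ret = um.true_divide(
  ret = ret.dtype.type(ret / rcount)
Traceback (most recent call last):
  File "can.py", line 8, in <module>
    print(k,"can n",len(p),"mean",p.mean(0).round(4),"enc",round(x,1),round(y,1),round(rr,1),"fix x mean",(.6182-p[:,0].mean()).round(4),"jawback",np.percentile(q[:,0],98).round(4))
                                                                                                                                                   ~~~~~~~~~~~~~^^^^^^^^^^^
IndexError: index -1 is out of bounds for axis 0 with size 0
```

View pics/top10.png

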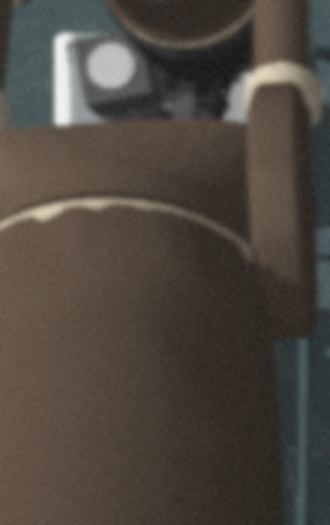

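The handle force rose steadily from a 6.3 N baseline to 7.7–9.6 N over the last 27°, which suggests about 55–60 N of clamping. I'm stopping there. Now I'll ease off the wind-up, open partly and check before lifting.

Emit:
arm_command(
  commands=[
    {"jaw": 0, "dx": 0, "dy": 0.0045, "dz": -0.0022, "rx": 0, "ry": 0, "rz": 0},
    {"jaw": 0.55, "dx": 0, "dy": 0.0045, "dz": -0.0022, "rx": 0, "ry": 0, "rz": 0},
    {"jaw": 0.55, "dx": 0, "dy": 0.0045, "dz": -0.0022, "rx": 0, "ry": 0, "rz": 0},
    {"jaw": 0.55, "dx": 0, "dy": 0.0045, "dz": -0.0022, "rx": 0, "ry": 0, "rz": 0},
    {"jaw": 0.55, "dx": 0, "dy": 0.0045, "dz": -0.0022, "rx": 0, "ry": 0, "rz": 0},
  ],
)

```text
clock: 20.35
position: [0.6298, 0.0864, 0.1595]
eef_rot: [[-0.002, 0.978, -0.21], [-0.0, -0.21, -0.978], [-1.0, -0.002, 0.001]]
wrist_force: [-0.3, 0.2, -0.1]
opening: 0.0473
```

```bash
python3 ft.py; python3 - <<'E'
from h import *
s,c,W=snap("w11")
E
```

```text
t 20.35 ang 78.7 r 59.3 z 0.1595 Ftan -0.26 Frad -0.22 Fz -0.09 op 0.0473 dq 0.005
yawerr [ 0.    -0.001 -0.002]
```

View pics/w11.png

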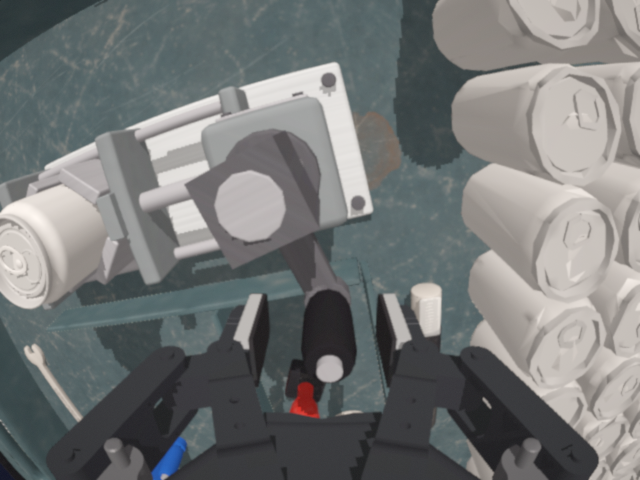

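Emit:
arm_command(
  commands=[
    {"jaw": 0.55, "dx": -0.05, "dy": 0, "dz": 0, "rx": 0, "ry": 0, "rz": 0},
    {"jaw": 0.55, "dx": -0.15, "dy": 0, "dz": 0, "rx": 0, "ry": 0, "rz": 0},
    {"jaw": 0.55, "dx": -0.28, "dy": 0, "dz": 0, "rx": 0, "ry": 0, "rz": 0},
    {"jaw": 0.55, "dx": -0.35, "dy": 0, "dz": 0, "rx": 0, "ry": 0, "rz": 0},
    {"jaw": 0.55, "dx": -0.35, "dy": 0, "dz": 0.1, "rx": 0, "ry": 0, "rz": 0},
    {"jaw": 0.55, "dx": -0.35, "dy": 0, "dz": 0.25, "rx": 0, "ry": 0, "rz": 0},
    {"jaw": 0.55, "dx": -0.35, "dy": 0, "dz": 0.4, "rx": 0, "ry": 0, "rz": 0},
    {"jaw": 0.55, "dx": -0.35, "dy": 0, "dz": 0.55, "rx": 0, "ry": 0, "rz": 0},
    {"jaw": 0.55, "dx": -0.35, "dy": 0, "dz": 0.7, "rx": 0, "ry": 0, "rz": 0},
    {"jaw": 0.55, "dx": -0.35, "dy": 0, "dz": 0.8, "rx": 0, "ry": 0, "rz": 0},
    {"jaw": 0.55, "dx": -0.35, "dy": 0, "dz": 0.8, "rx": 0, "ry": 0, "rz": 0},
  ],
)

```text
clock: 21.5
position: [0.5795, -0.1521, 0.2665]
eef_rot: [[0.001, 0.977, -0.214], [-0.002, -0.214, -0.977], [-1.0, 0.002, 0.002]]
wrist_force: [1.1, -0.1, 0.3]
opening: 0.0469
```

```bash
python3 trk.py 12; python3 sh.py 6 10 12; python3 - <<'E'
from h import *; from cell import r
c=r.read_camera("top"); np.savez("pics/top12.npz",**c); W=world(c)
cv2.imwrite("pics/top12.png",c["frame"][:,:,::-1])
s=load("pics/side12.npz"); cv2.imwrite("pics/side12.png",cv2.resize(s["frame"][170:370,150:400,::-1],None,fx=3,fy=3,interpolation=cv2.INTER_CUBIC))
for n,x,y,rad,z0,z1 in (("hub",.6182,.1446,.03,.145,.18),("handle",.6305,.0862,.016,.15,.19)):
    q=(W[...,2]>z0)&(W[...,2]<z1)&(np.hypot(W[...,0]-x,W[...,1]-y)<rad)&(c["z_map"]>0); p=W[q]; print(n,len(p),p.mean(0).round(4),np.median(p[:,2]).round(4) if len(p) else "",cv2.minAreaRect((p[:,:2]*1000).astype(np.float32)))
E
python3 can.py 0 6 12
```

```text
[np.float64(1.1), np.float64(0.76), np.float64(0.4)]
10 cantop (array([3.84, 1.22], dtype=float32), 0.969) jaw (array([3.62, 0.7 ], dtype=float32), 0.971) stop (array([ 0.21, -0.01], dtype=float32), 0.961)
12 cantop (array([3.8 , 0.84], dtype=float32), 0.974) jaw (array([3.64, 0.72], dtype=float32), 0.971) stop (array([ 0.2 , -0.03], dtype=float32), 0.961)
hub 551 [0.6168 0.1438 0.1597] 0.1601 ((617.5011596679688, 144.7504425048828), (34.91559600830078, 34.24741744995117), 13.643261909484863)
handle 168 [0.6296 0.0854 0.1703] 0.1721 ((630.6912841796875, 85.7884750366211), (19.130863189697266, 18.670473098754883), 87.39895629882812)
0 can n 1272 mean [0.4699 0.1404 0.1245] enc 470.1 141.3 32.5 fix x mean 0.1483 jawback 0.5555
6 can n 1275 mean [0.4662 0.1391 0.1246] enc 466.2 139.9 32.4 fix x mean 0.152 jawback 0.5252
12 can n 1275 mean [0.4588 0.139  0.1245] enc 458.7 139.3 32.6 fix x mean 0.1594 jawback 0.5186
```

View pics/top12.png

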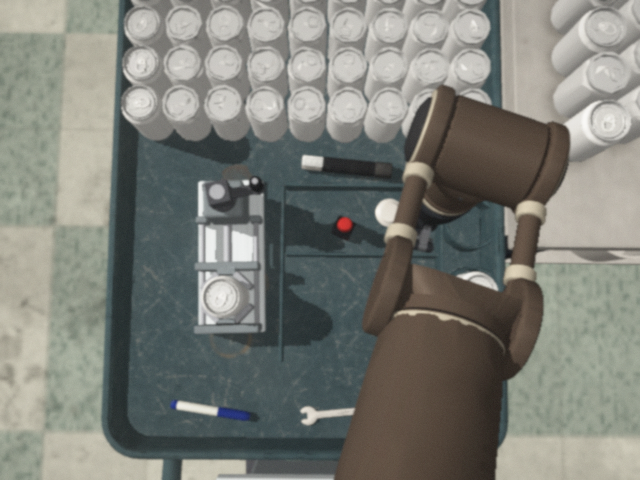

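View pics/side12.png

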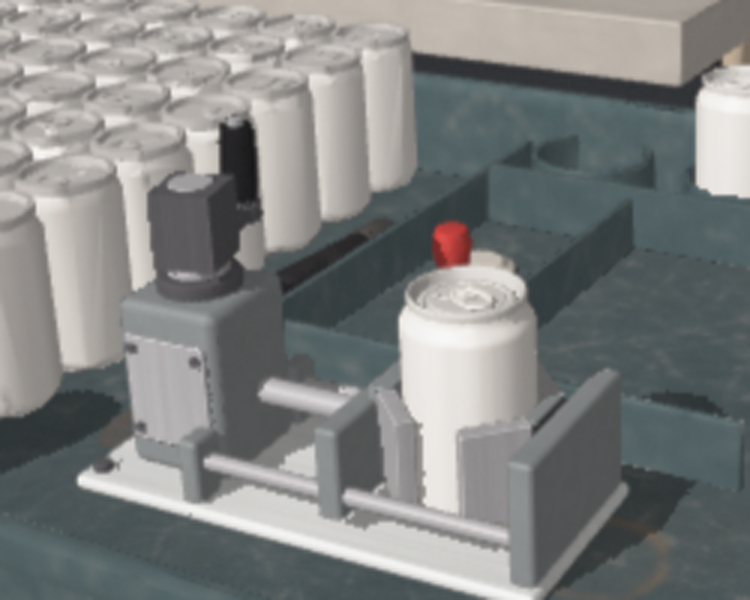

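```bash
python3 -c "
from cell import r
print(r.job_done()); s=r.get_state(); print(s['clock'],s['wrist_force'])"
```

```text
the job is handed in; nothing more can be done
None
the job is handed in; nothing more can be done
```

The steel crank is fully home on the square shaft, wound about 1.93 turns clockwise until it gripped the can, and released. I handed the job in at about 21.7 s; it gave no verdict.

**Seating:** The crank went onto the shaft with no side contact. It stopped firmly at the expected height, with about 12 N of upward force when I pressed it. After release, the hub top measured 160 mm and the handle top 172 mm above the deck; 160 and 173 were expected.

**Clamping:** The handle force held at about 6.3 N while winding freely, then rose to 7.7–9.6 N over roughly the last 27°, and I stopped there. That works out to a clamping force of about 55–60 N. It is estimated from noisy readings (each about ±0.5 N), not measured directly.

**Final look:** The can stands upright between both V's and did not shift when I let go. The bystanders I could see were where they started. The arm hid the blue crank and part of the cap, and it was clear of the fixture with the wrist force near zero.

**Checks that were less certain:**
- The cameras put the can axis 159.4 mm from the shaft, slightly past the 152–158 mm range. That fits the camera error of about 2 mm plus the rubber in the stop compressing.
- The pictures could not show exactly when the grip began, because the can kept moving with the jaw to the end. I relied on the handle force for that.

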